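# Flip the status flag of the finished power supply to green

### The job

The power supply with the big blue capacitor fitted is finished, so flip the red flag on the stand in front of it right over its hinge until it lies fully flat with its green face up. Do it gently by pushing with the fingertips, without pinching the flag, and without shifting, tipping or lifting the stand. Leave the other flag red, and do not disturb anything else on the bench.

Things in the scene. Friction and masses are not known exactly. Their poses are not given: they have to be found in the camera images.
- done_stand: Flag stand in front (on the robot's side) of the finished unit. Loose, about 0.95 kg: dark foot plate 170 (x) x 100 (y) x 12 mm, two posts at y = +-43 mm, 78 mm tall. Origin: centre of the underside; y along the hinge, which is 70 mm up; +x points from the side where the flag starts to the side where it lies when flipped, at the start away from the robot within 25 degrees.
- done_flag (a joint): Hinge angle of the finished unit's flag, rad: 0 = level towards the stand's -x (robot side), red up; 1.57 = upright; 3.14 = level towards +x, green up; stops at 0 and 3.14. Starts at 0 to 0.2. Stiff hinge (friction about 0.035 N m, a push of 1 to 3 N moves it): the flag stays at whatever angle it is left.
- done_hinge (a point): Middle of the hinge axis of done_stand, 70 mm above its underside; axes as the stand's (it does not turn with the flag). The flag is a plate 6 mm thick, 64 mm wide along the hinge, reaching 85 mm out from the axis.
- done_tab (a point): Middle of the white thumb tab of that flag (40 mm wide, 4 mm thick), 30 mm from the hinge axis on the side away from the plate, in its plane; the tab ends 42 mm from the axis. Turns with the flag. Pressing it down to about 30 mm below the axis raises the flag some 60 degrees; from there the plate can be pushed over from its raised underside and pressed level.
- done_red: Red face plate of that flag, 73 x 64 x 3 mm; origin at its centre, 48.5 mm from the hinge axis; it turns with the flag.
- done_green: Green face plate, the same size, on the back of the red one; origin at its centre, 48.5 mm from the hinge axis; it turns with the flag.
- wait_stand: The other flag stand, in front of the unfinished unit; not to be used. Loose, about 0.95 kg: dark foot plate 170 (x) x 100 (y) x 12 mm, two posts at y = +-43 mm, 78 mm tall. Origin: centre of the underside; y along the hinge, which is 70 mm up; +x points from the side where the flag starts to the side where it lies when flipped, at the start away from the robot within 25 degrees.
- wait_flag (a joint): Hinge of the other, identical flag (same meaning of values); it starts within 0.2 of 0 and is to be left red side up.
- done_unit: Finished power supply: open aluminium case 110 (x) x 150 (y) x 45 mm with a large blue capacitor (35 mm across, 85 long), a fan and other parts on a green board. Origin: centre of the underside. It stands about 165 mm beyond done_stand along that stand's +x.
- wait_unit: Unfinished power supply: the same case with only a bare green board in it. Origin: centre of the underside. It stands about 165 mm beyond wait_stand.
- tray: Black tray of 12 compartments, 110 x 170 x 35 mm, loose; origin: centre of the underside.
- spare_cap: Loose blue capacitor standing upright, 35 mm across, 60 mm tall, between the two stands; origin: centre of the underside.
- driver: Loose screwdriver, 190 mm long, lying along its x; at the robot's right.
- pliers: Loose pliers with black grips, about 130 mm long, lying along x; at the robot's right.
- mouse: Black computer mouse, about 80 x 60 x 32 mm, loose; at the robot's left.

How it is judged:
By the outcome, as a careful person would: the job done as asked, in the order asked, and still so for the second after the job is handed in, with the robot touching nothing.
It also fails if it takes over 51 s, if anything falls off the work surface, if the arm or the gripper's body presses on something with over 40 N, if the wrist force passes 120 N, or if a joint passes its speed limit or range.

### The arm

A 7-joint arm with a two-finger parallel gripper is mounted at the origin on the work surface. World frame = base frame: x ahead of the robot, y to its left, z up, the work surface at z = 0. Lengths are in mm, angles in rad, forces in N, time in s.
With the tool pointing down it reaches from about 400 to 875 mm from the base axis. Payload 4.4 kg.
Tool frame: the origin (TCP) lies midway between the tips of the shut fingers; the grasp point (between the pads) lies 19 mm behind it; z points along the fingers, y is the line along which they close (so a half turn about z gives the same grasp; the last joint's range is limited). The gripper opens to 85 mm and grips with 20 to 120 N. Pads are 22 mm wide; open, the fingers measure 114 mm over their backs; the gripper's body (76 mm by 85 mm) begins 54 mm behind the grasp point. The pads swing forward as they close: fully open they stand 13 mm farther back than shut.
Start: joints at [-1.302, 0.628, 0.038, 1.517, -0.027, 0.996, -0.02], TCP at [213.554, 613.932, 231.313] pointing down, gripper open.
Joint ranges: [-3.06, 3.06], [-0.37, 2.12], [-1.25, 1.32], [0.18, 2.47], [-1.1, 4.24], [0.23, 1.98], [-2.94, 2.94]. Speed limits (rad/s): [2.57, 2.57, 3.14, 3.14, 3.14, 3.14, 3.14].

### API

Orientations are given as [roll, pitch, yaw] about the fixed x, y, z axes, in that order (R = Rz(yaw) Ry(pitch) Rx(roll)).
In Python, from cell import ctrl gives the robot as it stands. The module is installed in compiled form; this text tells all that it offers.
- The arm moves only by the tool step_arm, never from a script. Its argument "commands" is one flat list of numbers, 7 for each row, row after row: the shift along the tool's x, y, z in cm, then the turn, a rotation vector about the tool's x, y, z in rad, then the opening, from 0 (shut) to 1 (fully open). A call has 1 to 10 rows; each row is the pose to reach, as a shift and turn from the pose commanded when the call began, along the tool's axes at that moment; what a row does not reach only later rows make up. A row lasts 1/10 s, in which the tool goes at most 50 mm and 8.59 degrees, less where a joint would pass 70% of its speed; a pose out of reach is approached as far as the arm can. A call with a gripper value outside its range is refused whole. The fingers move at their own pace and stop on an object; the grip force is fixed at half the most. Time passes only in rows, so rows that repeat a pose let the fingers close. It gives the time, the measured TCP pose, the force, the opening and the grip force at its end, in the units of the state.
- ctrl.read_state(): the state, without advancing time (a new reading comes with each control period).
- ctrl.get_image(name): name is "side" or "top"; returns a dict with "image" (420x560x3 uint8, red, green, blue), "range_z" (420x560 float32, mm along the optical axis (not along the pixel's ray), 0 where there is no reading), "vfov" (degrees; the focal length in pixels is half the picture's height over the tangent of half this angle, whatever the lens; pixels are square), "cx", "cy" (the principal point, pixels), "world_to_cam" (4x4, takes a point from world to camera coordinates). Camera axes: x right, y down, z forward; pixel columns grow to the right and rows downward; lengths in mm; the calibration is good to about 2 mm. A picture is of the moment at which its call begins.
- ctrl.finish_job(): hands the job in; it is judged then, once.
The state is a dict: "clock": time; "qpos": joint angles; "qd": joint speeds; "tau": joint torques, N m; "eef_pos": TCP position; "tool_rot": TCP orientation; "force": force on the tool from outside, world axes, zero at the start; "torque": the same for the moment, N m; "width": finger opening in mm; "gripper_force": force on a finger pad.
Only numpy, scipy, OpenCV 4.12 (cv2) and the standard library are available. Lean on these libraries where they do the work, as an engineer would, in place of code of your own. Each camera call takes 0.05 s, during which the arm holds its last target. There are 200 camera calls.

## Working session

There is one attempt and no reset: what is moved stays moved. The work goes in short steps, Python scripts to look and compute and a tool call to move; the robot and the scene stay as the last step left them, time stands still between calls to the robot, and variables do not carry over. Pictures are saved under pics/ and viewed, at most 10 in all, crops included, and the job is handed in when it is done.

Besides the shell and the picture viewer there is one more tool, called as name(argument=value, ...) on one line, values as JSON. step_arm: Moves the arm, as the interface text tells. Its arguments: {"type":"object","properties":{"commands":{"type":"array"}},"required":["commands"]}

```bash
mkdir -p pics
cat > h.py <<'E'
import numpy as np, cv2
from cell import ctrl
def get(n):
    d=ctrl.get_image(n); h=d["image"].shape[0]
    d["f"]=h/2/np.tan(np.radians(d["vfov"]/2)); return d
def save(d,fn): cv2.imwrite("pics/"+fn,d["image"][:,:,::-1])
def cloud(d):
    z=d["range_z"].astype(float); v,u=np.mgrid[:z.shape[0],:z.shape[1]]
    p=np.stack([(u-d["cx"])/d["f"]*z,(v-d["cy"])/d["f"]*z,z],-1)
    W=np.linalg.inv(d["world_to_cam"]); return p@W[:3,:3].T+W[:3,3]
E
python3 - <<'E'
from h import *
for n in("top","side"):
    d=get(n); save(d,n+"0.png"); np.savez(n+"0.npz",img=d["image"],P=cloud(d),z=d["range_z"])
    print(n,d["f"],d["cx"],d["cy"],np.round(d["world_to_cam"],3).tolist())
s=ctrl.read_state();print(s)
E
```

```text
top 471.41049147678933 279.21238214010805 214.9432161712197 [[-0.005, -1.0, -0.02, 23.351], [-0.997, 0.006, -0.077, 543.781], [0.077, 0.019, -0.997, 1723.597], [0.0, 0.0, 0.0, 1.0]]
side 513.5332533230302 274.8632253809766 209.12925669326177 [[0.995, -0.101, -0.019, -561.807], [-0.073, -0.563, -0.823, 108.079], [0.073, 0.82, -0.568, 1446.936], [0.0, 0.0, 0.0, 1.0]]
{'clock': 0.1, 'qpos': array([-1.30180659,  0.62927248,  0.03844815,  1.51829699, -0.02698323,
        0.99632261, -0.02000188]), 'qd': array([ 0.00129867, -0.00166384,  0.00122719, -0.00162003,  0.00080744,
       -0.00064662,  0.00061173]), 'tau': array([ 3.12036078e-03, -5.64534760e+01,  1.23082124e+00, -1.93977535e+01,
        1.13910055e-02,  5.27510099e-03, -2.05387110e-06]), 'eef_pos': array([213.35690275, 613.36527292, 230.45964568]), 'tool_rot': array([-3.13981170e+00,  3.60307587e-05,  2.80680678e+00]), 'force': array([-0.25430941,  0.1566154 ,  0.14490596]), 'torque': array([-0.04539168,  0.02458832, -0.00388807]), 'gripper_force': 0.0, 'width': 86.0355987079138}
```

View pics/top0.png

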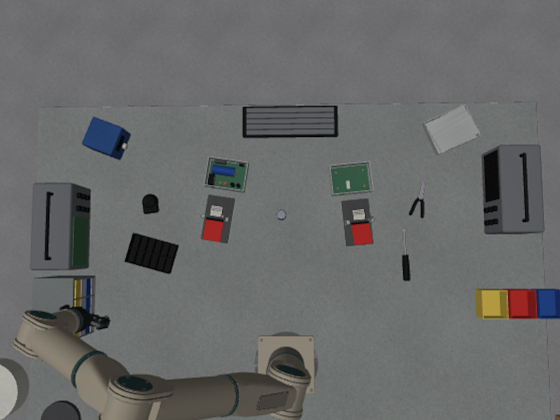

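View pics/side0.png

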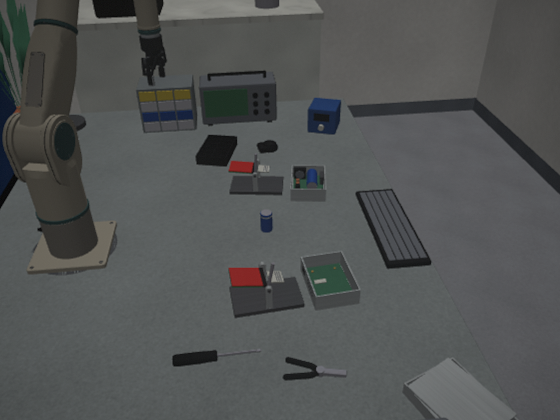

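The top view shows the finished unit, with its blue capacitor, at (227,175). Its stand is at (218,220), with the red plate at (213,231) and the white tab at (216,211). In the side view that stand is at (257,175). Next I measure.

```bash
cat > m.py <<'E'
from h import *
def measure(d,P=None):
    P=cloud(d) if P is None else P; I=d["img"] if "img" in d else d["image"]
    hsv=cv2.cvtColor(np.ascontiguousarray(I),cv2.COLOR_RGB2HSV)
    x,y,z=np.moveaxis(P,-1,0)
    roi=(x>330)&(x<620)&(y>120)&(y<350)
    H,S,V=np.moveaxis(hsv,-1,0)
    ms={"red":roi&((H<8)|(H>172))&(S>150)&(z>15),"green":roi&(H>40)&(H<85)&(S>100)&(z>15)&(x<560),"white":roi&(S<40)&(V>150)&(z>25)&(x<540),"foot":roi&(z>5)&(z<22)&(V<90),"post":roi&(z>72)&(z<90)&(S<90)}
    for k,m in ms.items():
        if m.sum()<5: print(k,m.sum());continue
        q=P[m]; q=q[np.all(abs(q-np.median(q,0))<110,1)]
        r=cv2.minAreaRect(q[:,:2].astype(np.float32))
        w,s,v=np.linalg.svd(q-q.mean(0),full_matrices=False)
        print(k,len(q),"mean",q.mean(0).round(1),"rect",np.round(r[0],1),np.round(r[1],1),round(r[2],1),"n",v[2].round(3),"z",q[:,2].min().round(),q[:,2].max().round())
E
python3 - <<'E'
from m import *
for n in("top","side"):
    d=np.load(n+"0.npz"); print(n); measure(d,d["P"])
    I=d["img"];c=I[185:255,185:255] if n=="top" else I[140:210,215:335]
    cv2.imwrite(f"pics/{n}c.png",cv2.resize(c,None,fx=6,fy=6,interpolation=cv2.INTER_CUBIC)[:,:,::-1])
E
python3 -c "
import cv2,numpy as np
a=cv2.imread('pics/topc.png');b=cv2.imread('pics/sidec.png')
b=cv2.resize(b,(360,210));c=np.zeros((420,780,3),np.uint8);c[:,:420]=a;c[:210,420:]=b;cv2.imwrite('pics/crop.png',c)"
```

```text
top
red 359 mean [487.1 258.6  77.2] rect [487.4 258.9] [65.3 73.6] 81.0 n [ 0.082 -0.017  0.996] z 64.0 88.0
green 0
white 0
foot 537 mean [557.8 237.4  12.9] rect [534.8 251. ] [102.  165.7] 81.2 n [0.001 0.003 1.   ] z 5.0 22.0
post 102 mean [544.1 249.4  76.2] rect [550.3 246. ] [98.5 50.3] 81.5 n [ 0.06  -0.013  0.998] z 72.0 89.0
side
red 230 mean [483.3 258.7  77.6] rect [483.  258.6] [70.5 73.1] 80.8 n [0.063 0.008 0.998] z 71.0 84.0
green 0
white 0
foot 862 mean [528.5 242.9  13. ] rect [528.5 254.3] [117.4 171.6] 83.0 n [ 0.002  0.016 -1.   ] z 5.0 22.0
post 93 mean [523.5 237.   75.6] rect [505.1 237.7] [126.5  94.2] 20.8 n [-0.016 -0.029 -0.999] z 72.0 90.0
```

View pics/crop.png

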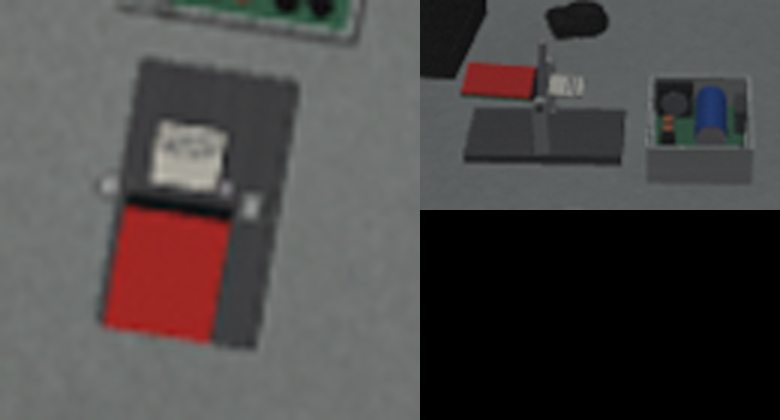

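The stand's +x points at -9°. The hinge is at about (534.5, 251, 70) and the flag sits near 0.08 rad. The plan is to press down with the shut fingers on the tab side, with the finger centre about 29 mm beyond the hinge. First I move over it.

step_arm(commands=[-4.5, -2.3, 0, 0, 0, -0.02, 0, -9, -4.6, 0, 0, 0, -0.05, 0, -13.5, -6.9, 0, 0, 0, -0.08, 0, -18, -9.2, 0, 0, 0, -0.1, 0, -22.5, -11.5, 0, 0, 0, -0.13, 0, -27, -13.9, 0, 0, 0, -0.15, 0, -31.5, -16.2, 0, 0, 0, -0.178, 0, -36, -18.5, 0, 0, 0, -0.178, 0, -40.5, -20.8, 0, 0, 0, -0.178, 0, -45.1, -23.15, 0, 0, 0, -0.178, 0])

```text
clock: 1.1
eef_pos: [559.6, 250.3, 231.0]
tool_rot: [-3.141, -0.001, 2.985]
force: [0.4, 1.6, -0.7]
width: 0.4
gripper_force: 0.0
```

step_arm(commands=[0, 0, 0, 0, 0, 0, 0, 0, 0, 0, 0, 0, 0, 0, 0, 0, 0, 0, 0, 0, 0])

```text
clock: 1.4
eef_pos: [557.4, 253.4, 230.9]
tool_rot: [3.141, -0.002, 2.986]
force: [-0.9, 0.7, -0.0]
width: 0.2
gripper_force: 0.0
```

```bash
cat > st.py <<'E'
from h import *
from scipy.spatial.transform import Rotation as R
s=ctrl.read_state(); a=np.radians(-9); H=np.array([534.5,251,70]); S=np.array([[np.cos(a),np.sin(a),0],[-np.sin(a),np.cos(a),0],[0,0,1]])
print("t",s["clock"],"eef",s["eef_pos"].round(1),"rot",s["tool_rot"].round(3),"F",s["force"].round(1),"w",s["width"])
print("rel hinge",(S@(s["eef_pos"]-H)).round(1),"tool axes in stand cols\n",(S@R.from_euler("xyz",s["tool_rot"]).as_matrix()).round(3))
E
python3 st.py
```

```text
t 1.4 eef [557.4 253.4 230.9] rot [ 3.141e+00 -2.000e-03  2.986e+00] F [-0.9  0.7 -0. ] w 0.16773560604216822
rel hinge [ 22.3   6.  160.9] tool axes in stand cols
 [[-1.    -0.002 -0.002]
 [-0.002  1.     0.   ]
 [ 0.002  0.    -1.   ]]
```

step_arm(commands=[-0.7, -0.6, 3, 0, 0, 0, 0, -0.7, -0.6, 6, 0, 0, 0, 0, -0.7, -0.6, 9, 0, 0, 0, 0, -0.7, -0.6, 12, 0, 0, 0, 0, -0.7, -0.6, 13, 0, 0, 0, 0, -0.7, -0.6, 14, 0, 0, 0, 0, -0.7, -0.6, 14, 0, 0, 0, 0, -0.7, -0.6, 14, 0, 0, 0, 0])

```text
clock: 2.2
eef_pos: [565.2, 245.8, 92.4]
tool_rot: [3.14, 0.001, 2.985]
force: [0.3, -0.3, -0.1]
width: 0.1
gripper_force: 0.0
```

```bash
python3 st.py; python3 -c "
from h import *
import numpy as np
t=get('top');s=get('side')
c=np.zeros((420,780,3),np.uint8)
c[:,:420]=cv2.resize(t['image'][185:255,185:255],None,fx=6,fy=6,interpolation=2);c[:210,420:]=cv2.resize(s['image'][140:210,215:335],(360,210),interpolation=2)
cv2.imwrite('pics/c2.png',c[:,:,::-1])"
```

```text
t 2.2 eef [565.2 245.8  92.4] rot [3.140e+00 1.000e-03 2.985e+00] F [ 0.3 -0.3 -0.1] w 0.14641377218714163
rel hinge [31.1 -0.3 22.4] tool axes in stand cols
 [[-1.    -0.001  0.001]
 [-0.001  1.     0.001]
 [-0.001  0.001 -1.   ]]
```

View pics/c2.png

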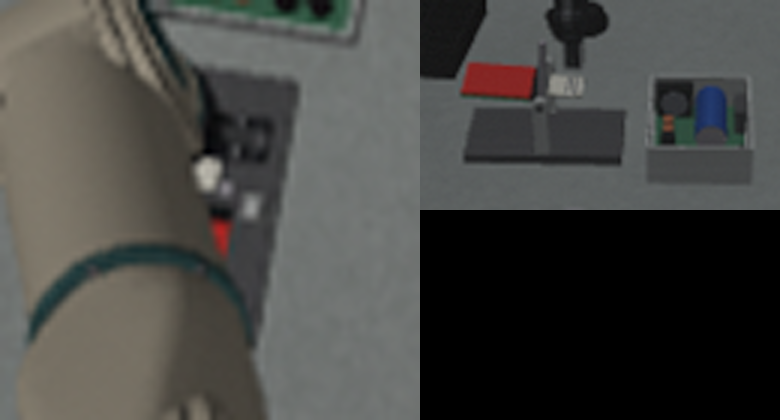

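The side crop shows the shut fingertips (572,60) directly above the white tab (567,85), with the flag untouched. Now I press slowly.

step_arm(commands=[0.2, 0, 0.6, 0, 0, 0, 0, 0.2, 0, 1.2, 0, 0, 0, 0, 0.2, 0, 1.7, 0, 0, 0, 0, 0.2, 0, 2.1, 0, 0, 0, 0, 0.2, 0, 2.5, 0, 0, 0, 0, 0.2, 0, 2.9, 0, 0, 0, 0, 0.2, 0, 3.2, 0, 0, 0, 0, 0.2, 0, 3.5, 0, 0, 0, 0, 0.2, 0, 3.8, 0, 0, 0, 0, 0.2, 0, 3.8, 0, 0, 0, 0])

```text
clock: 3.3
eef_pos: [571.5, 244.1, 58.2]
tool_rot: [3.137, 0.016, 2.983]
force: [5.8, -2.1, 9.0]
width: -0.1
gripper_force: 4.9
```

```bash
python3 st.py
```

```text
t 3.3 eef [571.5 244.1  58.2] rot [3.137 0.016 2.983] F [ 5.8 -2.1  9. ] w -0.0555867954031028
rel hinge [ 37.6  -1.1 -11.8] tool axes in stand cols
 [[-1.     0.002  0.016]
 [ 0.002  1.     0.005]
 [-0.016  0.005 -1.   ]]
```

step_arm(commands=[0, 0, 0, 0, 0, 0, 0, 0, 0, 0, 0, 0, 0, 0])

```text
clock: 3.5
eef_pos: [570.4, 244.1, 57.0]
tool_rot: [3.138, 0.014, 2.983]
force: [8.0, -4.9, 17.1]
width: 0.2
gripper_force: 9.0
```

```bash
python3 st.py;  python3 -c "
from h import *
import numpy as np
s=get('side')
cv2.imwrite('pics/c3.png',cv2.resize(s['image'][140:210,215:335],(780,455),interpolation=2)[:,:,::-1])"
```

```text
t 3.5 eef [570.4 244.1  57. ] rot [3.138 0.014 2.983] F [ 8.  -4.9 17.1] w 0.1725835428346312
rel hinge [ 36.6  -1.2 -13. ] tool axes in stand cols
 [[-1.     0.002  0.014]
 [ 0.002  1.     0.004]
 [-0.014  0.004 -1.   ]]
```

View pics/c3.png

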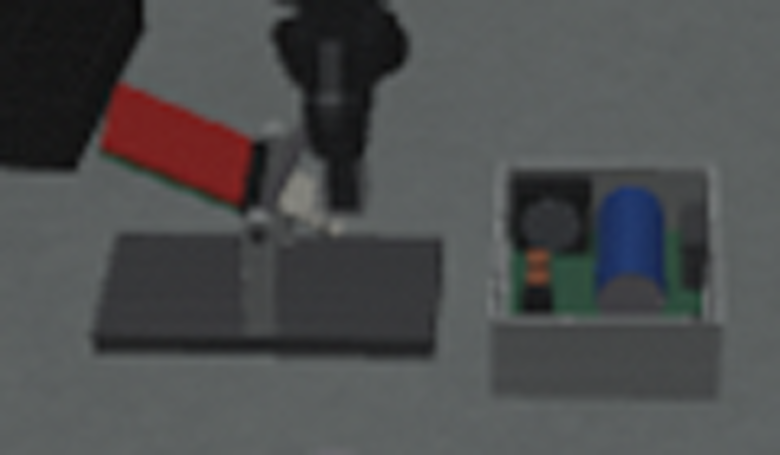

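The side crop shows the flag raised to about 0.4 rad, with the finger on the tab at (345,200). The force is higher than expected, so I back off a little, compare readings and check the stand.

step_arm(commands=[0, 0, -0.3, 0, 0, 0, 0, 0, 0, -0.6, 0, 0, 0, 0, 0, 0, -0.6, 0, 0, 0, 0])

```text
clock: 3.85
eef_pos: [565.3, 244.7, 60.4]
tool_rot: [3.141, 0.005, 2.984]
force: [4.9, -3.4, 7.3]
width: -0.2
gripper_force: 4.5
```

```bash
python3 st.py;  python3 -c "
from m import *
measure(get('side'))
d=get('top');P=cloud(d);measure(d)"
```

```text
t 3.85 eef [565.3 244.7  60.4] rot [3.141 0.005 2.984] F [ 4.9 -3.4  7.3] w -0.22094217391707038
rel hinge [31.4 -1.4 -9.6] tool axes in stand cols
 [[-1.     0.     0.005]
 [ 0.     1.     0.001]
 [-0.005  0.001 -1.   ]]
red 233 mean [482.8 261.1  92. ] rect [482.7 259.3] [67.2 70.7] 82.4 n [ 0.373 -0.052  0.926] z 75.0 107.0
green 0
white 0
foot 865 mean [525.8 244.4  12.9] rect [525.5 257.5] [120.8 172.1] 79.4 n [ 0.004  0.013 -1.   ] z 5.0 22.0
post 114 mean [530.8 237.5  79.2] rect [529.  243.3] [93.9 74.5] 48.3 n [ 0.015 -0.026 -1.   ] z 72.0 90.0
red 3
green 0
white 2
foot 212 mean [545.7 214.2  13.2] rect [534.1 227.4] [ 54.8 150.4] 80.0 n [-0.01  -0.001  1.   ] z 5.0 22.0
post 23 mean [525.  216.1  78.2] rect [529.8 218.2] [29.2 21.9] 88.7 n [-0.014 -0.174 -0.985] z 72.0 88.0
```

step_arm(commands=[0, 0, 0, 0, 0, 0, 0, 0, 0, 0, 0, 0, 0, 0, 0, 0, 0, 0, 0, 0, 0, 0, 0, 0, 0, 0, 0, 0])

```text
clock: 4.35
eef_pos: [564.8, 244.9, 60.0]
tool_rot: [3.141, 0.004, 2.984]
force: [4.4, -2.5, 3.4]
width: -0.4
gripper_force: 3.0
```

```bash
python3 st.py;  python3 -c "
from m import *
measure(get('side'))"
```

```text
t 4.35 eef [564.8 244.9  60. ] rot [3.141 0.004 2.984] F [ 4.4 -2.5  3.4] w -0.38007736811343124
rel hinge [ 30.8  -1.3 -10. ] tool axes in stand cols
 [[-1.     0.     0.004]
 [ 0.     1.     0.001]
 [-0.004  0.001 -1.   ]]
red 237 mean [482.8 261.5  92.7] rect [483.5 264.4] [71.  68.6] 80.7 n [-0.379  0.055 -0.924] z 77.0 110.0
green 0
white 0
foot 866 mean [525.5 245.1  13. ] rect [527.  259.9] [131.9 171.4] 80.5 n [-0.001 -0.013  1.   ] z 5.0 22.0
post 107 mean [529.5 239.2  79.5] rect [524.6 241.5] [92.8 78.5] 43.2 n [-0.007 -0.032 -0.999] z 72.0 90.0
```

The force decays while holding, so the hinge is damped and needs slow pushing. I relieve the sideways load and continue slowly.

step_arm(commands=[-0.1, 0, 0.05, 0, 0, 0, 0, -0.2, 0, 0.1, 0, 0, 0, 0, -0.3, 0, 0.15, 0, 0, 0, 0, -0.3, 0, 0.2, 0, 0, 0, 0, -0.3, 0, 0.25, 0, 0, 0, 0, -0.3, 0, 0.3, 0, 0, 0, 0, -0.3, 0, 0.35, 0, 0, 0, 0, -0.3, 0, 0.4, 0, 0, 0, 0, -0.3, 0, 0.45, 0, 0, 0, 0, -0.3, 0, 0.5, 0, 0, 0, 0])

```text
clock: 5.4
eef_pos: [567.9, 243.9, 55.6]
tool_rot: [3.141, 0.004, 2.984]
force: [4.8, -4.6, 9.6]
width: -0.0
gripper_force: 5.3
```

```bash
python3 st.py;  python3 -c "
from m import *
s=get('side');measure(s)
a=np.load('side0.npz')['img']
# foot front edge region (unoccluded) shift estimate
for sl in ((slice(172,200),slice(222,250)),(slice(172,200),slice(262,292)),(slice(165,205),slice(285,335))):
    g=[cv2.cvtColor(np.ascontiguousarray(i[sl]),cv2.COLOR_RGB2GRAY).astype(np.float32) for i in (a,s['image'])]
    print(cv2.phaseCorrelate(*g,cv2.createHanningWindow(g[0].shape[::-1],cv2.CV_32F)))"
```

```text
t 5.4 eef [567.9 243.9  55.6] rot [3.141 0.004 2.984] F [ 4.8 -4.6  9.6] w -0.025692205473288383
rel hinge [ 34.1  -1.8 -14.4] tool axes in stand cols
 [[-1.     0.     0.004]
 [ 0.     1.     0.   ]
 [-0.004  0.    -1.   ]]
red 235 mean [484.5 261.6  95.6] rect [484.4 261.1] [72.5 66.9] 80.7 n [-0.453  0.065 -0.889] z 77.0 115.0
green 0
white 0
foot 867 mean [525.2 244.3  13. ] rect [524.3 255.9] [120.9 176.5] 76.7 n [-0.001 -0.01   1.   ] z 5.0 22.0
post 107 mean [532.  239.3  79.6] rect [534.9 245.6] [94.1 75.9] 54.1 n [ 0.026 -0.058 -0.998] z 72.0 89.0
((-1.0845010986168298, -0.4211151247883045), 0.9416757853825887)
((-1.0436846722541162, 0.42286311518710207), 0.9318886375427247)
((-0.03586069870426556, 0.04923385454811324), 0.9443079543113708)
```

step_arm(commands=[0, -0.1, 0.03, 0, 0, 0, 0, 0, -0.2, 0.06, 0, 0, 0, 0, 0, -0.2, 0.09, 0, 0, 0, 0, 0, -0.2, 0.12, 0, 0, 0, 0, 0, -0.2, 0.15, 0, 0, 0, 0, 0, -0.2, 0.18, 0, 0, 0, 0, 0, -0.2, 0.21, 0, 0, 0, 0, 0, -0.2, 0.24, 0, 0, 0, 0, 0, -0.2, 0.27, 0, 0, 0, 0, 0, -0.2, 0.3, 0, 0, 0, 0])

```text
clock: 6.45
eef_pos: [569.3, 242.0, 53.5]
tool_rot: [3.14, 0.007, 2.984]
force: [5.7, -6.0, 14.4]
width: 0.0
gripper_force: 8.1
```

```bash
cat > ck.py <<'E'
from m import *
s=get('side');measure(s)
a=np.load('side0.npz')['img']
for sl in ((slice(172,200),slice(222,250)),(slice(172,200),slice(262,292)),(slice(165,205),slice(285,335))):
    g=[cv2.cvtColor(np.ascontiguousarray(i[sl]),cv2.COLOR_RGB2GRAY).astype(np.float32) for i in (a,s['image'])]
    print(np.round(cv2.phaseCorrelate(*g,cv2.createHanningWindow(g[0].shape[::-1],cv2.CV_32F))[0],2))
E
python3 st.py; python3 ck.py
```

```text
t 6.45 eef [569.3 242.   53.5] rot [3.14  0.007 2.984] F [ 5.7 -6.  14.4] w 0.0014379759182472096
rel hinge [ 35.8  -3.5 -16.5] tool axes in stand cols
 [[-1.     0.001  0.007]
 [ 0.001  1.     0.002]
 [-0.007  0.002 -1.   ]]
red 234 mean [484.4 260.9  97. ] rect [484.4 259.5] [72.3 65.8] 79.3 n [ 0.468 -0.073  0.881] z 76.0 119.0
green 0
white 0
foot 864 mean [524.9 244.9  12.9] rect [528.8 275.5] [159.5 170.7] 79.3 n [-0.001 -0.012  1.   ] z 5.0 21.0
post 109 mean [532.9 238.7  79.6] rect [520.9 247.6] [85.2 87.9] 29.0 n [-0.013  0.055  0.998] z 72.0 90.0
[-0.82 -0.88]
[-10.05  -2.19]
[0.01 0.05]
```

The force keeps rising with little rotation and has a sideways component, so I look closer.

```bash
python3 -c "
from h import *
t=get('top');s=get('side')
c=np.zeros((560,800,3),np.uint8)
c[:,:500]=cv2.resize(s['image'][135:191,230:280],(500,560),interpolation=2);c[:300,500:]=cv2.resize(t['image'][190:240,190:240],(300,300),interpolation=2)
cv2.imwrite('pics/c4.png',np.clip(c[:,:,::-1]*1.5,0,255))"
```

```text
[ WARN:0@1.030] global loadsave.cpp:1063 imwrite_ Unsupported depth image for selected encoder is fallbacked to CV_8U.
```

View pics/c4.png

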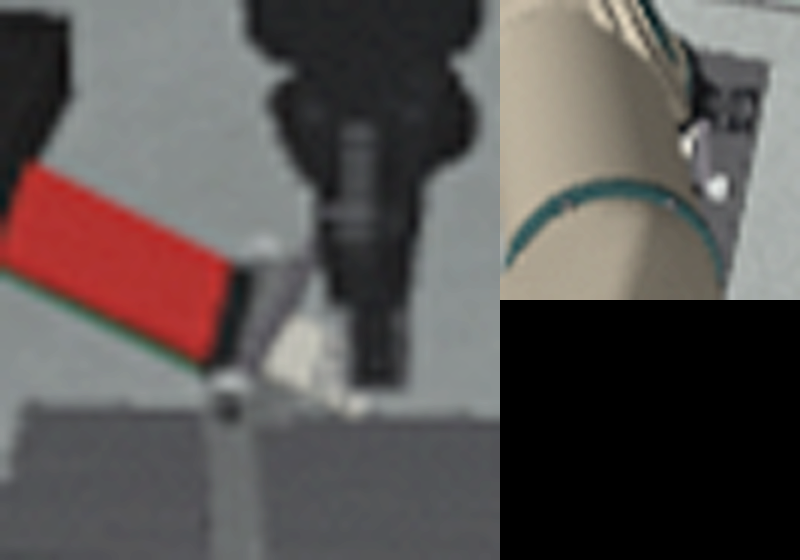

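The side crop shows the fingertips (380,385) on the outer tab and the flag at about 0.49 rad. The force is too high for the hinge alone, so I lift off and check the zero and the stand.

step_arm(commands=[0, 0, -0.5, 0, 0, 0, 0, 0, 0, -1.5, 0, 0, 0, 0, 0, 0, -2.5, 0, 0, 0, 0, 0, 0, -2.5, 0, 0, 0, 0, 0, 0, -2.5, 0, 0, 0, 0])

```text
clock: 7.1
eef_pos: [564.6, 243.4, 76.4]
tool_rot: [3.141, -0.001, 2.985]
force: [-0.1, 0.5, -0.5]
width: 0.3
gripper_force: 0.0
```

```bash
python3 st.py; python3 ck.py; python3 -c "
from h import *
print(ctrl.read_state()['qpos'].round(3),ctrl.read_state()['torque'])
d=get('side');P=cloud(d);m=np.zeros(P.shape[:2],bool)
x,y,z=np.moveaxis(P,-1,0)
# profile of gripper in side view: points near tool
e=ctrl.read_state()['eef_pos'];r=P-e
m=(abs(r[...,0])<60)&(abs(r[...,1])<80)&(r[...,2]<110)&(z>85)
for k in range(0,110,8):
    q=r[m&(r[...,2]>=k)&(r[...,2]<k+8)]
    if len(q): print(k,q[:,0].min().round(),q[:,0].max().round(),q[:,1].min().round(),q[:,1].max().round())
"
```

```text
t 7.1 eef [564.6 243.4  76.4] rot [ 3.141e+00 -1.000e-03  2.985e+00] F [-0.1  0.5 -0.5] w 0.2548749256101774
rel hinge [30.9 -2.8  6.4] tool axes in stand cols
 [[-1.    -0.001 -0.001]
 [-0.001  1.     0.   ]
 [ 0.001  0.    -1.   ]]
red 240 mean [480.5 261.8  89.6] rect [480.5 262. ] [73.6 70.6] 80.8 n [ 0.314 -0.036  0.949] z 75.0 104.0
green 0
white 0
foot 851 mean [524.6 245.2  12.9] rect [524.3 256.9] [119.4 172.1] 81.3 n [-0.     0.014 -1.   ] z 5.0 22.0
post 91 mean [519.7 235.6  79.9] rect [517.4 241.1] [99.2 77.4] 39.2 n [0.005 0.042 0.999] z 73.0 89.0
[-0.87 -0.78]
[-1.43  0.42]
[-0.01  0.03]
[-0.448  0.774 -0.007  1.742  0.007  0.626  0.956] [-0.01576784 -0.00489973  0.04564776]
8 -58.0 4.0 -30.0 28.0
16 -45.0 4.0 -30.0 -4.0
24 -42.0 5.0 -32.0 -1.0
32 -38.0 1.0 -35.0 -11.0
40 -35.0 9.0 -33.0 6.0
48 -34.0 10.0 -34.0 8.0
56 -31.0 4.0 -41.0 -19.0
64 -23.0 11.0 -48.0 -1.0
72 -22.0 12.0 -55.0 2.0
80 -23.0 12.0 -62.0 -3.0
88 -25.0 18.0 -65.0 14.0
96 -25.0 17.0 -59.0 13.0
104 -25.0 17.0 -52.0 16.0
```

step_arm(commands=[0, 0, 0, 0, 0, 0, 0, 0, 0, 0, 0, 0, 0, 0, 0, 0, 0, 0, 0, 0, 0])

```text
clock: 7.5
eef_pos: [565.1, 242.9, 76.0]
tool_rot: [-3.141, -0.0, 2.985]
force: [1.3, 0.6, -0.1]
width: -0.1
gripper_force: 0.0
```

```bash
python3 st.py; python3 ck.py
python3 - <<'E'
from h import *
e=ctrl.read_state()['eef_pos'];d=get('side');P=cloud(d)
# foot surface plane and neighbouring tilt; finger dims in tool-ish stand frame
a=np.radians(-9);S=np.array([[np.cos(a),np.sin(a)],[-np.sin(a),np.cos(a)]])
r=P-e;q=r.copy();q[...,:2]=r[...,:2]@S.T
V=cv2.cvtColor(np.ascontiguousarray(d['image']),cv2.COLOR_RGB2HSV)[...,2]
m=(V<60)&(abs(q[...,0])<45)&(abs(q[...,1])<90)&(q[...,2]>-5)&(q[...,2]<130)
for k in range(-5,130,9):
    t=q[m&(q[...,2]>=k)&(q[...,2]<k+9)]
    if len(t): print(k,len(t),np.percentile(t[:,0],[3,97]).round(),np.percentile(t[:,1],[3,50,97]).round())
E
```

```text
t 7.5 eef [565.1 242.9  76. ] rot [-3.141 -0.     2.985] F [ 1.3  0.6 -0.1] w -0.13674264706502487
rel hinge [31.5 -3.2  6. ] tool axes in stand cols
 [[-1. -0. -0.]
 [-0.  1. -0.]
 [ 0. -0. -1.]]
red 239 mean [480.6 262.7  89.4] rect [480.5 261.7] [73.3 70.4] 79.8 n [ 0.315 -0.05   0.948] z 75.0 104.0
green 0
white 0
foot 859 mean [524.  244.9  12.9] rect [525.1 257.1] [122.1 169.9] 78.5 n [-0.001 -0.014  1.   ] z 5.0 21.0
post 98 mean [523.3 235.   80.2] rect [517.6 239.9] [99.  78.4] 39.6 n [ 0.028 -0.042 -0.999] z 72.0 90.0
[-1.2  -0.53]
[-1.55  0.33]
[-0.07  0.03]
-5 6 [-45. -41.] [-47.  15.  38.]
4 10 [-43.   4.] [-37. -13.  -7.]
13 16 [-40.   5.] [-37. -12.  -1.]
22 16 [-38.   5.] [-31. -12.  -4.]
31 9 [-28.   3.] [-32. -15.  -9.]
40 7 [-29.   8.] [-35. -28.   3.]
49 16 [-12.   9.] [-37. -32.  -5.]
58 8 [-10.   9.] [-45. -41. -16.]
67 23 [-15.  13.] [-52. -45.  -5.]
76 25 [-19.  13.] [-58. -21. -13.]
85 42 [-20.  10.] [-63. -58. -15.]
94 47 [-21.  15.] [-62. -39.  14.]
103 46 [-20.  14.] [-46. -36.  11.]
112 21 [-12.   9.] [-44. -37. -15.]
121 19 [-12.  13.] [-43. -37. -31.]
```

The clearer reading of that crop is that the tip had slipped off the tab's outer end and jammed beside it. That means the hinge is nearer the robot than I estimated. I re-measure tab and finger in the same view.

Run:
```python
from h import *
e=ctrl.read_state()['eef_pos'];d=get('side');P=cloud(d)
h=cv2.cvtColor(np.ascontiguousarray(d['image']),cv2.COLOR_RGB2HSV);H,Sx,V=np.moveaxis(h,-1,0)
a=np.radians(-9);S=np.array([[np.cos(a),np.sin(a)],[-np.sin(a),np.cos(a)]])
H0=np.array([534.5,251,70]);q=P-H0;q[...,:2]=q[...,:2]@S.T
box=(abs(q[...,0])<95)&(abs(q[...,1])<60)
w=box&(Sx<60)&(V>115)&(q[...,2]>-45)&(q[...,2]<25)
for t in q[w].round(): print(t.tolist(),end=' ')
print()
r=box&((H<8)|(H>172))&(Sx>150)
t=q[r];c=t.mean(0);_,_,v=np.linalg.svd(t-c);n=v[2]*np.sign(v[2,2]);th=np.arctan2(n[0],n[2])
print('red c',c,'th',th,'hinge',c+np.array([48.5*np.cos(th)-3*np.sin(th),0,-48.5*np.sin(th)-3*np.cos(th)]))
f=box&(V<60)&(q[...,2]>8)&(q[...,2]<40)&(q[...,0]>10)
t=q[f];print('finger x',np.percentile(t[:,0],[3,50,97]).round(1),'y',np.percentile(t[:,1],[3,97]).round(),len(t))
# foot extents
g=(abs(q[...,0])<110)&(abs(q[...,1])<70)&(V<90)&(abs(q[...,2]+57)<6)
t=q[g];print('foot x',np.percentile(t[:,0],[1,99]).round(1),'y',np.percentile(t[:,1],[1,99]).round(1))
d0=np.load('side0.npz');V0=cv2.cvtColor(d0['img'],cv2.COLOR_RGB2HSV)[...,2];q0=d0['P']-H0;q0[...,:2]=q0[...,:2]@S.T
g=(abs(q0[...,0])<110)&(abs(q0[...,1])<70)&(V0<90)&(abs(q0[...,2]+57)<6)
t=q0[g];print('foot0 x',np.percentile(t[:,0],[1,99]).round(1),'y',np.percentile(t[:,1],[1,99]).round(1))
```

```text
[-2.0, 15.0, 1.0] [1.0, 20.0, -1.0] [5.0, 16.0, 1.0] [-2.0, 12.0, -1.0] [1.0, 16.0, -3.0] [5.0, 12.0, -1.0] [8.0, 12.0, -0.0] [11.0, 14.0, -1.0] [-0.0, 0.0, 2.0] [2.0, 5.0, -0.0] [4.0, 19.0, -8.0] [8.0, 14.0, -6.0] [12.0, 10.0, -3.0] [-4.0, 3.0, -3.0] [-1.0, 0.0, -1.0] [3.0, 1.0, -2.0] [5.0, 5.0, -4.0] [8.0, 6.0, -5.0] [12.0, 6.0, -4.0] [21.0, 12.0, -8.0] [27.0, 14.0, -9.0] [-3.0, -11.0, 2.0] [0.0, -7.0, -1.0] [3.0, -5.0, -2.0] [6.0, -3.0, -3.0] [9.0, -3.0, -3.0] [12.0, 2.0, -6.0] [21.0, 6.0, -8.0] [28.0, 9.0, -9.0] [-3.0, -12.0, -2.0] [1.0, -16.0, 1.0] [4.0, -14.0, -0.0] [7.0, -10.0, -3.0] [9.0, -5.0, -6.0] [13.0, -7.0, -5.0] [15.0, 3.0, -10.0] [25.0, -4.0, -6.0] [28.0, -1.0, -7.0] [7.0, -16.0, -3.0] [10.0, -16.0, -3.0] [16.0, -7.0, -8.0] [26.0, -9.0, -7.0] [28.0, -4.0, -10.0] [16.0, -10.0, -10.0] [20.0, -19.0, -5.0] [26.0, -16.0, -6.0] [26.0, -17.0, -10.0] 
red c [-54.93597401   3.02643705  19.18062004] th 0.3302392062495661 hinge [-10.029489     3.02643705   0.61566369]
finger x [21.2 30.1 36.5] y [-22.  -7.] 38
foot x [-93.6  73. ] y [-54.  50.]
foot0 x [-88.5  78.1] y [-53.1  49.7]
```

The hinge is actually 10 mm nearer the robot (side view), so I was on the tab's edge and pushed the stand about 5 mm. I correct the position to press 18–33 mm from the axis.

step_arm(commands=[0.5, 0.3, 0, 0, 0, 0, 0, 1.0, 0.55, 0, 0, 0, 0, 0, 1.5, 0.55, 0, 0, 0, 0, 0, 1.5, 0.55, 0, 0, 0, 0, 0, 1.5, 0.55, 0.5, 0, 0, 0, 0, 1.5, 0.55, 0.9, 0, 0, 0, 0, 1.5, 0.55, 1.1, 0, 0, 0, 0, 1.5, 0.55, 1.3, 0, 0, 0, 0, 1.5, 0.55, 1.5, 0, 0, 0, 0, 1.5, 0.55, 1.5, 0, 0, 0, 0])

```text
clock: 8.65
eef_pos: [551.9, 251.0, 68.6]
tool_rot: [3.14, 0.002, 2.986]
force: [-12.3, -6.9, 55.8]
width: -0.1
gripper_force: 26.1
```

```bash
sed -i 's/534.5,251,70/525.1,255.6,70/' st.py; python3 st.py
cat > th.py <<'E'
from h import *
d=get('side');P=cloud(d)
h=cv2.cvtColor(np.ascontiguousarray(d['image']),cv2.COLOR_RGB2HSV);H,Sx,V=np.moveaxis(h,-1,0)
a=np.radians(-9);S=np.array([[np.cos(a),np.sin(a)],[-np.sin(a),np.cos(a)]])
q=P-np.array([525.1,255.6,70]);q[...,:2]=q[...,:2]@S.T
box=(abs(q[...,0])<110)&(abs(q[...,1])<60)
for nm,r in (('red',box&((H<8)|(H>172))&(Sx>130)&(q[...,2]>-30)),('green',box&(H>40)&(H<85)&(Sx>90)&(q[...,2]>-30))):
    t=q[r]
    if len(t)<15: print(nm,len(t)); continue
    c=t.mean(0);v=np.linalg.svd(t-c)[2][2]
    print(nm,len(t),'c',c.round(1),'n',v.round(2),'th(plane)',np.arctan2(v[0]*np.sign(v[2]),abs(v[2])).round(3),'th(c)',np.arctan2(c[2],-c[0]).round(3))
g=(abs(q[...,0])<110)&(abs(q[...,1])<70)&(V<90)&(abs(q[...,2]+57)<6)
t=q[g];print('foot x',np.percentile(t[:,0],[1,99]).round(1),'y',np.percentile(t[:,1],[1,99]).round(1))
E
python3 th.py
```

```text
t 8.65 eef [551.9 251.   68.6] rot [3.140e+00 2.000e-03 2.986e+00] F [-12.3  -6.9  55.8] w -0.07178832750553134
rel hinge [27.2 -0.4 -1.4] tool axes in stand cols
 [[-1.    -0.001  0.002]
 [-0.001  1.     0.001]
 [-0.002  0.001 -1.   ]]
red 241 c [-46.8  -0.7  11.2] n [-0.15 -0.01 -0.99] th(plane) 0.146 th(c) 0.234
green 0
foot x [-83.9  82.6] y [-56.6  48.7]
```

The force is unexpectedly high and the flag dropped back, so I look before anything else.

```bash
python3 -c "
from h import *
s=get('side')
c=cv2.resize(s['image'][110:194,215:299],(600,600),interpolation=2)
cv2.imwrite('pics/c5.png',np.clip(c[:,:,::-1]*1.5,0,255).astype(np.uint8))"
```

```text
(no output)
```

View pics/c5.png

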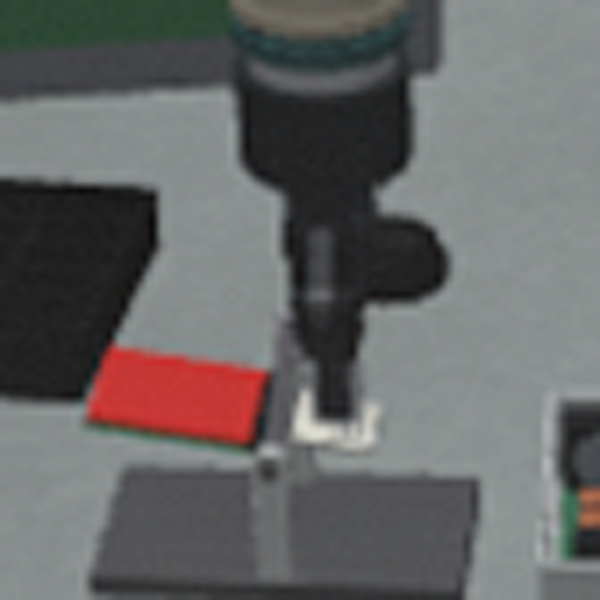

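The crop shows the fingertips (335,415) squarely on the tab (300–378), with the flag back near 0.1 rad and not rising. I ease off and re-measure.

step_arm(commands=[0, 0, -0.4, 0, 0, 0, 0, 0, 0, -0.7, 0, 0, 0, 0, 0, 0, -0.7, 0, 0, 0, 0])

```text
clock: 9.05
eef_pos: [552.2, 250.9, 69.3]
tool_rot: [3.141, 0.002, 2.985]
force: [-0.9, -0.1, 12.9]
width: -0.1
gripper_force: 6.2
```

```bash
python3 st.py; python3 th.py
```

```text
t 9.05 eef [552.2 250.9  69.3] rot [3.141e+00 2.000e-03 2.985e+00] F [-0.9 -0.1 12.9] w -0.1334547891927333
rel hinge [27.5 -0.4 -0.7] tool axes in stand cols
 [[-1.    -0.     0.002]
 [-0.     1.     0.001]
 [-0.002  0.001 -1.   ]]
red 241 c [-47.   -0.3  11.1] n [0.14 0.01 0.99] th(plane) 0.143 th(c) 0.232
green 0
foot x [-83.7  82.7] y [-57.1  47.5]
```

step_arm(commands=[0, 0, -0.5, 0, 0, 0, 0, 0, 0, -1, 0, 0, 0, 0, 0, 0, -1, 0, 0, 0, 0])

```text
clock: 9.4
eef_pos: [551.5, 250.7, 78.3]
tool_rot: [-3.142, 0.0, 2.985]
force: [-0.2, -0.4, -0.6]
width: 0.3
gripper_force: 0.0
```

```bash
python3 st.py; python3 th.py
```

```text
t 9.4 eef [551.5 250.7  78.3] rot [-3.142  0.     2.985] F [-0.2 -0.4 -0.6] w 0.2700057785012961
rel hinge [26.8 -0.8  8.3] tool axes in stand cols
 [[-1. -0.  0.]
 [-0.  1. -0.]
 [-0. -0. -1.]]
red 243 c [-47.4  -0.1  10.3] n [0.13 0.02 0.99] th(plane) 0.132 th(c) 0.215
green 0
foot x [-84.1  83.1] y [-56.4  48.8]
```

```bash
cat > xs.py <<'E'
from h import *
d=get('side');P=cloud(d)
h=cv2.cvtColor(np.ascontiguousarray(d['image']),cv2.COLOR_RGB2HSV);H,Sx,V=np.moveaxis(h,-1,0)
a=np.radians(-9);S=np.array([[np.cos(a),np.sin(a)],[-np.sin(a),np.cos(a)]])
q=P-np.array([525.1,255.6,70]);q[...,:2]=q[...,:2]@S.T
lab=np.where((Sx>130)&((H<8)|(H>172)),'R',np.where((V>115)&(Sx<60),'W',np.where(V<50,'#','o')))
for y0,y1 in((-60,-28),(-28,28),(28,75)):
    m=(q[...,1]>y0)&(q[...,1]<y1)&(q[...,0]>-90)&(q[...,0]<75)&(q[...,2]>-60)&(q[...,2]<100)
    G=np.full((40,55),' ')
    for (x,y,z),l in zip(q[m],lab[m]): G[39-int((z+60)//4),int((x+90)//3)]=l
    print('y',y0,y1); print('\n'.join(''.join(r) for r in G if ''.join(r).strip()))
E
python3 xs.py; python3 -c "
from h import *
d=get('side');W=d['world_to_cam']
e=ctrl.read_state()['eef_pos']
for p in (e,np.array([525.1,255.6,70])):
    c=W[:3,:3]@p+W[:3,3];print((c[:2]/c[2]*d['f']+[d['cx'],d['cy']]).round(1))"
```

```text
y -60 -28
                                  #    ####            
                                 o                     
                                 o### ##               
                                 o##    ##             
                                  # #### #             
                                   ###   #             
                               oo ########             
                              o oo                     
                              o o# ## # ##             
                              oooo  #  ####            
                              oo oo#                   
                              o o                      
                              oo                       
                               o                       
                              oo                       
                              o                        
                             #oo                       
                             # o                       
                              o                        
                          
[... 3182 characters left out ...]

                              o                        
                             o                         
                             o                         
                             o                         
                            oo                         
                            oo                         
                               oo                      
                             oo                        
                              ooo                      
               o             oo           o            
   ooooo ooo o  oooooo       oooooo ooo  o o o   oo  oo
 oooooo o oooooo   o  o       ooooooo  ooo oo ooooooooo
[262.3 166.3]
[254.2 168.2]
```

Flag now stays at 0.13 with no contact. I test with a slow, small press a little farther out.

step_arm(commands=[-0.4, 0, 0.3, 0, 0, 0, 0, -0.4, 0, 0.6, 0, 0, 0, 0, -0.4, 0, 0.8, 0, 0, 0, 0, -0.4, 0, 0.9, 0, 0, 0, 0, -0.4, 0, 1.0, 0, 0, 0, 0, -0.4, 0, 1.1, 0, 0, 0, 0, -0.4, 0, 1.2, 0, 0, 0, 0, -0.4, 0, 1.2, 0, 0, 0, 0])

```text
clock: 10.35
eef_pos: [555.5, 250.0, 67.8]
tool_rot: [3.141, 0.001, 2.985]
force: [-1.9, -1.0, 11.2]
width: 0.0
gripper_force: 5.0
```

```bash
python3 st.py|head -2; python3 th.py
```

```text
t 10.35 eef [555.5 250.   67.8] rot [3.141e+00 1.000e-03 2.985e+00] F [-1.9 -1.  11.2] w 0.041475767487319064
rel hinge [30.9 -0.8 -2.2] tool axes in stand cols
red 245 c [-46.6  -0.3  13.2] n [-0.2  -0.01 -0.98] th(plane) 0.198 th(c) 0.277
green 0
foot x [-83.7  83.1] y [-56.5  46. ]
```

step_arm(commands=[0, 0, 0.1, 0, 0, 0, 0, 0, 0, 0.2, 0, 0, 0, 0, 0, 0, 0.3, 0, 0, 0, 0, 0, 0, 0.3, 0, 0, 0, 0])

```text
clock: 10.8
eef_pos: [556.6, 250.1, 67.1]
tool_rot: [3.14, 0.003, 2.985]
force: [-3.0, -2.7, 19.9]
width: 0.0
gripper_force: 9.2
```

```bash
python3 st.py|head -2; python3 th.py
```

```text
t 10.8 eef [556.6 250.1  67.1] rot [3.140e+00 3.000e-03 2.985e+00] F [-3.  -2.7 19.9] w 0.029060881643126733
rel hinge [32.  -0.5 -2.9] tool axes in stand cols
red 249 c [-46.5  -0.8  14.2] n [-0.2  -0.01 -0.98] th(plane) 0.202 th(c) 0.297
green 0
foot x [-83.7  82.7] y [-56.7  47.2]
```

Pressing nearer the axis binds, while the first press farther out moved easily. I move out to about 38 mm and press there, stopping before the tab end slips. From about 40° I can push the plate's free edge.

step_arm(commands=[0, 0, -0.5, 0, 0, 0, 0, -0.4, 0, -0.6, 0, 0, 0, 0, -0.6, 0, -0.6, 0, 0, 0, 0, -0.6, 0, -0.2, 0, 0, 0, 0, -0.6, 0, 0.1, 0, 0, 0, 0, -0.6, 0, 0.3, 0, 0, 0, 0, -0.6, 0, 0.5, 0, 0, 0, 0, -0.6, 0, 0.5, 0, 0, 0, 0])

```text
clock: 11.65
eef_pos: [565.5, 249.1, 61.0]
tool_rot: [3.139, 0.008, 2.985]
force: [3.0, -2.6, 18.5]
width: 0.4
gripper_force: 7.1
```

```bash
python3 st.py|head -2; python3 th.py
```

```text
t 11.65 eef [565.5 249.1  61. ] rot [3.139 0.008 2.985] F [ 3.  -2.6 18.5] w 0.3715136457892079
rel hinge [40.9 -0.1 -9. ] tool axes in stand cols
red 244 c [-44.3  -0.5  20. ] n [-0.33 -0.   -0.94] th(plane) 0.339 th(c) 0.424
green 0
foot x [-83.9  82.7] y [-57.   46.1]
```

step_arm(commands=[0, 0, 0.15, 0, 0, 0, 0, 0, 0, 0.3, 0, 0, 0, 0, 0, 0, 0.45, 0, 0, 0, 0, 0, 0, 0.45, 0, 0, 0, 0])

```text
clock: 12.1
eef_pos: [568.3, 248.5, 57.8]
tool_rot: [3.138, 0.013, 2.984]
force: [5.9, -4.0, 21.3]
width: -0.0
gripper_force: 11.0
```

```bash
python3 st.py|head -2; python3 th.py
```

```text
t 12.1 eef [568.3 248.5  57.8] rot [3.138 0.013 2.984] F [ 5.9 -4.  21.3] w -0.010933875001357908
rel hinge [ 43.8  -0.2 -12.2] tool axes in stand cols
red 243 c [-43.9   0.1  22.5] n [0.38 0.01 0.92] th(plane) 0.394 th(c) 0.473
green 0
foot x [-84.1  83.2] y [-56.1  47.1]
```

step_arm(commands=[0.1, 0, 0.0, 0, 0, 0, 0, 0.2, 0, 0.0, 0, 0, 0, 0, 0.2, 0, 0.0, 0, 0, 0, 0, 0.2, 0, 0.0, 0, 0, 0, 0, 0.2, 0, 0, 0, 0, 0, 0, 0.2, 0, 0, 0, 0, 0, 0])

```text
clock: 12.75
eef_pos: [567.1, 248.4, 57.7]
tool_rot: [3.137, 0.014, 2.983]
force: [7.3, -5.1, 20.8]
width: -0.2
gripper_force: 10.1
```

```bash
python3 st.py|head -2; python3 th.py
```

```text
t 12.75 eef [567.1 248.4  57.7] rot [3.137 0.014 2.983] F [ 7.3 -5.1 20.8] w -0.18097631342874237
rel hinge [ 42.6  -0.5 -12.3] tool axes in stand cols
red 245 c [-44.6   0.8  22.8] n [-0.38  0.01 -0.92] th(plane) 0.394 th(c) 0.472
green 0
foot x [-84.5  81.8] y [-56.7  46.6]
```

step_arm(commands=[0, 0, -0.1, 0, 0, 0, 0, 0, 0, -0.2, 0, 0, 0, 0, 0, 0, -0.2, 0, 0, 0, 0])

```text
clock: 13.1
eef_pos: [565.0, 248.7, 57.9]
tool_rot: [3.139, 0.01, 2.983]
force: [6.9, -3.1, 11.3]
width: 0.3
gripper_force: 5.9
```

```bash
python3 st.py|head -2; python3 th.py; python3 -c "
from h import *
s=get('side')
c=cv2.resize(s['image'][130:190,225:285],(600,600),interpolation=2)
cv2.imwrite('pics/c6.png',np.clip(c[:,:,::-1]*1.5,0,255).astype(np.uint8))"
```

```text
t 13.1 eef [565.  248.7  57.9] rot [3.139 0.01  2.983] F [ 6.9 -3.1 11.3] w 0.3056994469698879
rel hinge [ 40.5  -0.6 -12.1] tool axes in stand cols
red 246 c [-46.8   1.4  23.1] n [-0.39  0.01 -0.92] th(plane) 0.401 th(c) 0.458
green 0
foot x [-87.4  80. ] y [-57.8  48.3]
```

View pics/c6.png

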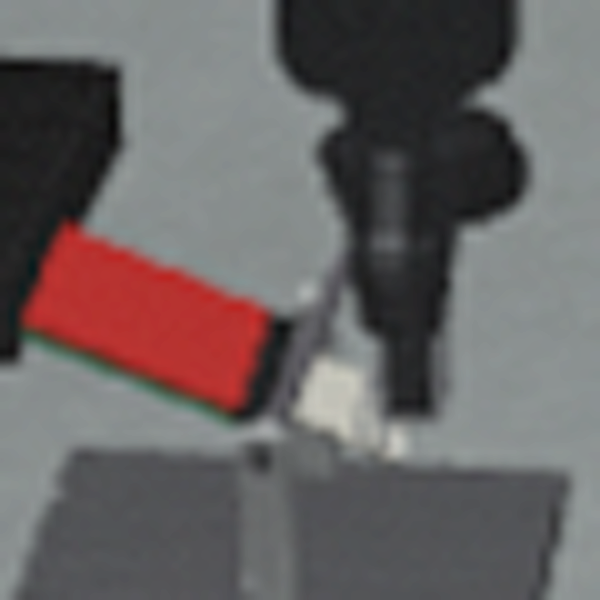

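Run:
```python
from h import *
d=get('side');P=cloud(d)
a=np.radians(-9);S=np.array([[np.cos(a),np.sin(a)],[-np.sin(a),np.cos(a)]])
q=P-np.array([525.1,255.6,70]);q[...,:2]=q[...,:2]@S.T
for v in range(140,176,3):
    print(v,' '.join('%d:%d,%d,%d/%d'%(u,*q[v,u].round(),d['image'][v,u].mean()) for u in range(250,272,2)))
```

```text
140 250:-48,332,-68/95 252:-40,326,-65/95 254:-33,335,-70/97 256:-25,332,-68/90 258:20,-35,119/70 260:26,-39,121/24 262:32,-34,119/25 264:39,-42,123/26 266:45,-40,121/25 268:50,-36,120/26 270:53,4,99/28
143 250:-46,308,-69/94 252:-39,310,-70/94 254:-31,312,-71/94 256:-23,306,-67/93 258:-11,266,-47/34 260:26,-34,109/26 262:32,-40,111/26 264:38,-43,113/26 266:44,-35,109/24 268:47,3,89/27 270:53,0,91/27
146 250:-44,285,-69/92 252:-36,282,-68/92 254:-29,286,-70/94 256:-20,269,-61/81 258:18,-24,93/22 260:26,-38,100/25 262:32,-39,101/37 264:38,-44,103/51 266:44,-40,101/27 268:48,-19,91/24 270:55,-22,92/23
149 250:-42,262,-70/92 252:-34,261,-69/92 254:-26,258,-68/92 256:-19,259,-68/95 258:-10,239,-57/50 260:24,-23,82/24 262:32,-43,93/35 264:38,-44,93/48 266:44,-41,92/25 268:48,-17,79/24 270:53,5,67/25
152 250:-39,234,-68/92 252:-32,236,-69/91 254:-25,237,-69/92 256:-18,245,-73/93 258:-10,241,-71/97 260:23,-24,72/28 262:32,-49,86/34 264:38,-53,88/48 266:42,-24,72/24 268:47,-3,61/26 270:53,-2,60/34
155 250:-37,216,-70/93 252:-30,215,-69/93 254:-22,208,-66/92 256:-15,214,-69/92 258:162,-1430,8
[... 554 characters left out ...]
6:12,-48,43/57 258:-2,147,-68/76 260:4,150,-70/95 262:27,-8,21/82 264:33,-10,22/24 266:40,-10,21/28 268:46,-11,22/58 270:40,155,-72/90
167 250:-12,-10,10/34 252:-6,-10,10/23 254:5,-44,30/61 256:5,9,-1/116 258:12,5,2/128 260:17,18,-6/123 262:26,-6,8/83 264:33,-16,14/29 266:40,-14,13/26 268:45,-2,6/57 270:42,121,-65/89
170 250:-11,-26,8/20 252:-3,-39,16/58 254:-6,41,-31/79 256:7,-12,1/129 258:13,-11,0/127 260:19,-2,-5/118 262:26,-8,-2/91 264:33,-11,0/30 266:40,-19,5/24 268:45,-7,-2/54 270:43,109,-70/94
173 250:-8,-49,11/100 252:-2,-46,9/101 254:-6,41,-42/70 256:7,-19,-7/70 258:14,-23,-4/84 260:20,-14,-10/109 262:26,-18,-7/113 264:33,-15,-9/124 266:30,92,-72/93 268:37,86,-68/97 270:44,82,-66/96
```

Run:
```python
from h import *
a=np.radians(-9);S=np.array([[np.cos(a),np.sin(a)],[-np.sin(a),np.cos(a)]])
d0=np.load('side0.npz');
for nm,P,I,H in(('init',d0['P'],d0['img'],[530,251,70]),('top0',np.load('top0.npz')['P'],np.load('top0.npz')['img'],[534,251,70])):
    q=P-np.array(H);q[...,:2]=q[...,:2]@S.T
    m=(abs(q[...,0])<60)&(abs(q[...,1])<65)&(q[...,2]>12)&(q[...,2]<200)
    print(nm,[(int(u),int(v),*map(int,q[v,u].round()),int(I[v,u].mean())) for v,u in zip(*np.where(m)) if not(I[v,u,0]>2*I[v,u,1])])
```

```text
init [(254, 154, 1, -36, 73, 86), (255, 154, 4, -38, 74, 90), (256, 154, 7, -35, 73, 83), (254, 155, 1, -42, 73, 77), (255, 155, 4, -39, 72, 62), (256, 155, 7, -36, 70, 59), (254, 156, 1, -39, 68, 78), (255, 156, 4, -44, 71, 63), (256, 156, 7, -40, 69, 60), (254, 157, 0, -35, 62, 77), (255, 157, 4, -41, 65, 63), (256, 157, 6, -37, 64, 59), (254, 158, 0, -37, 60, 78), (255, 158, 4, -46, 65, 63), (256, 158, 6, -37, 60, 60), (254, 159, 0, -37, 56, 77), (255, 159, 3, -34, 55, 61), (256, 159, 7, -40, 58, 65), (254, 160, 0, -38, 54, 74), (255, 160, 3, -40, 54, 60), (256, 160, 6, -39, 54, 63), (254, 161, -1, -35, 48, 74), (255, 161, 3, -40, 51, 61), (256, 161, 6, -42, 52, 57), (254, 162, 0, -39, 47, 62), (255, 162, 2, -34, 44, 61), (256, 162, 5, -34, 44, 58), (254, 163, 0, -41, 45, 52), (255, 163, 3, -37, 42, 63), (256, 163, 6, -40, 44, 60), (254, 164, 0, -44, 43, 54), (255, 164, 3, -39, 40, 64), (256, 164, 5, -36, 38, 60), (254, 165, -1, -35, 34, 54), (255, 165, 3, -40, 37, 65), (256, 165, 5, -36, 34, 59), (254, 166, -1, -38, 32, 54), (255, 166, 1, -29, 27, 63), (254, 167, -1, -38, 28, 54), (255, 167, 2, -36, 27, 62), (254, 168, -2, -35, 23, 55), (255, 168, 2, -36, 24, 61), (254, 169, -2, -35, 20, 55), (255, 169, 1, -35, 20, 63), (254, 170, -1, -43, 21, 55), (255, 170, 1, -30, 13, 61), (254, 171, -2, -40, 15, 57), (255, 171, 2, -46, 19, 62)]
top0 [(222, 215, 7, -34, 69, 102), (223, 215, 8, -38, 71, 86), (222, 216, 4, -35, 68, 128), (223, 216, 4, -40, 83, 103), (224, 216, 6, -39, 54, 58), (223, 217, 1, -38, 62, 81), (224, 217, 3, -39, 45, 61), (225, 217, 5, -38, 19, 78), (226, 217, 5, -42, 18, 98), (212, 218, -6, 7, 16, 26), (224, 218, 0, -38, 39, 60), (225, 218, 1, -39, 21, 86)]<stdin>:7: RuntimeWarning: overflow encountered in scalar multiply
```

Found it: a grey lever, perpendicular to the plate, stands on the flag at y≈-38. It is about 72 mm tall and turns with the flag. It swings into the gripper's wide linkage, and that is what blocked the press. I back out, then push this lever directly from its robot side with the fingertips, which gives a long arm and low force.

step_arm(commands=[-0.6, 0, 0, 0, 0, 0, 0, -1.5, 0, 0, 0, 0, 0, 0, -1.5, 0, -2, 0, 0, 0, 0, -1.5, 0, -5, 0, 0, 0, 0, -1.5, 0, -8.5, 0, 0, 0, 0, -1.5, 0, -12, 0, 0, 0, 0, 0.5, -1.5, -12.5, 0, 0, 0, 0, 3, -3, -12.5, 0, 0, 0, 0, 5.6, -3.7, -12.5, 0, 0, 0, 0, 5.6, -3.7, -12.5, 0, 0, 0, 0])

```text
clock: 14.25
eef_pos: [493.9, 221.0, 179.9]
tool_rot: [-3.139, -0.005, 2.986]
force: [1.4, 0.1, -0.2]
width: -0.3
gripper_force: 0.0
```

```bash
cat >> th.py <<'E'
m=box&(q[...,1]<-27)&(q[...,1]>-55)&(q[...,2]>14)&(q[...,2]<78)&(V>45)&(Sx<80)&(q[...,0]>-15)
L=q[m];print('lever',len(L),[tuple(t.astype(int)) for t in L[::max(1,len(L)//12)]])
E
python3 st.py|head -2; python3 th.py
```

```text
t 14.25 eef [493.9 221.  179.9] rot [-3.139 -0.005  2.986] F [ 1.4  0.1 -0.2] w -0.33100695012106374
rel hinge [-25.4 -39.1 109.9] tool axes in stand cols
red 244 c [-46.5   2.1  23.9] n [ 0.42 -0.01  0.91] th(plane) 0.431 th(c) 0.476
green 0
foot x [-87.2  79.8] y [-59.6  48.8]
lever 43 [(np.int64(21), np.int64(-37), np.int64(68)), (np.int64(18), np.int64(-46), np.int64(66)), (np.int64(18), np.int64(-40), np.int64(60)), (np.int64(17), np.int64(-40), np.int64(56)), (np.int64(17), np.int64(-39), np.int64(52)), (np.int64(17), np.int64(-38), np.int64(47)), (np.int64(8), np.int64(-40), np.int64(42)), (np.int64(8), np.int64(-47), np.int64(42)), (np.int64(3), np.int64(-35), np.int64(31)), (np.int64(4), np.int64(-41), np.int64(31)), (np.int64(1), np.int64(-40), np.int64(27)), (np.int64(0), np.int64(-36), np.int64(21)), (np.int64(-2), np.int64(-39), np.int64(19)), (np.int64(-2), np.int64(-38), np.int64(15)), (np.int64(-5), np.int64(-42), np.int64(14))]
```

step_arm(commands=[0, 0, 1.5, 0, 0, 0, 0, 0, 0, 3.5, 0, 0, 0, 0, 0, 0, 5.5, 0, 0, 0, 0, -0.5, 0, 6.3, 0, 0, 0, 0, -1, 0, 6.3, 0, 0, 0, 0, -1.4, 0, 6.3, 0, 0, 0, 0, -1.8, 0, 6.3, 0, 0, 0, 0, -2.1, 0, 6.3, 0, 0, 0, 0, -2.4, 0, 6.3, 0, 0, 0, 0, -2.4, 0, 6.3, 0, 0, 0, 0])

```text
clock: 15.3
eef_pos: [522.5, 217.9, 118.2]
tool_rot: [3.141, 0.001, 2.984]
force: [-0.6, 0.4, 0.9]
width: -0.1
gripper_force: 0.0
```

```bash
python3 st.py|head -2; python3 th.py | head -3
```

```text
t 15.3 eef [522.5 217.9 118.2] rot [3.141e+00 1.000e-03 2.984e+00] F [-0.6  0.4  0.9] w -0.07760249720846346
rel hinge [  3.3 -37.6  48.2] tool axes in stand cols
red 242 c [-46.6   1.5  24.1] n [-0.41 -0.01 -0.91] th(plane) 0.424 th(c) 0.477
green 1
foot x [-87.3  80.1] y [-57.2  51.8]
```

step_arm(commands=[-0.4, 0, 0, 0, 0, 0, 0, -0.7, 0, 0, 0, 0, 0, 0, -1.0, 0, 0, 0, 0, 0, 0, -1.3, 0, 0, 0, 0, 0, 0, -1.6, 0, 0.1, 0, 0, 0, 0, -1.9, 0, 0.2, 0, 0, 0, 0, -2.2, 0, 0.4, 0, 0, 0, 0, -2.5, 0, 0.7, 0, 0, 0, 0, -2.8, 0, 1.0, 0, 0, 0, 0, -3.1, 0, 1.4, 0, 0, 0, 0])

```text
clock: 16.35
eef_pos: [553.0, 212.9, 103.6]
tool_rot: [3.142, 0.0, 2.985]
force: [-0.3, -0.2, 1.2]
width: -0.3
gripper_force: 0.4
```

```bash
python3 st.py|head -2; python3 th.py | head -3
```

```text
t 16.35 eef [553.  212.9 103.6] rot [3.142 0.    2.985] F [-0.3 -0.2  1.2] w -0.26232103745980584
rel hinge [ 34.2 -37.8  33.6] tool axes in stand cols
red 197 c [-27.6   0.5  43.4] n [ 0.85 -0.04  0.53] th(plane) 1.01 th(c) 1.004
green 0
foot x [-87.4  80.1] y [-57.8  50.6]
```

The flag is at 1.01 rad with about 1 N and the stand is still. Next I push to about 1.4 rad, then retract upward.

step_arm(commands=[-0.2, 0, 0.25, 0, 0, 0, 0, -0.35, 0, 0.5, 0, 0, 0, 0, -0.5, 0, 0.75, 0, 0, 0, 0, -0.65, 0, 1.0, 0, 0, 0, 0, -0.75, 0, 1.25, 0, 0, 0, 0, -0.85, 0, 1.5, 0, 0, 0, 0, -0.95, 0, 1.75, 0, 0, 0, 0, -1, 0, 2, 0, 0, 0, 0, -1, 0, 2, 0, 0, 0, 0])

```text
clock: 17.3
eef_pos: [562.4, 211.5, 83.5]
tool_rot: [-3.142, -0.0, 2.985]
force: [1.2, 0.5, -0.8]
width: 0.2
gripper_force: 0.0
```

```bash
python3 st.py|head -2; python3 th.py | head -3
```

```text
t 17.3 eef [562.4 211.5  83.5] rot [-3.142 -0.     2.985] F [ 1.2  0.5 -0.8] w 0.21099944968008172
rel hinge [ 43.7 -37.7  13.5] tool axes in stand cols
red 117 c [-9.5 -3.2 50.1] n [ 0.98 -0.06  0.16] th(plane) 1.407 th(c) 1.383
green 0
foot x [-87.   80.1] y [-56.1  52.1]
```

step_arm(commands=[0, 0, -1, 0, 0, 0, 0, -0.5, 0, -3, 0, 0, 0, 0, -1, 0, -6, 0, 0, 0, 0, -1, 0, -10, 0, 0, 0, 0, -1, 0, -14, 0, 0, 0, 0, -1, 0, -16, 0, 0, 0, 0, 0, 0, -16, 0, 0, 0, 0, 3, 1.5, -16, 0, 0, 0, 0, 7, 3, -16, 0, 0, 0, 0, 11, 3.8, -16, 0, 0, 0, 0])

```text
clock: 18.35
eef_pos: [457.3, 267.4, 243.3]
tool_rot: [3.141, -0.001, 2.985]
force: [-0.4, 0.4, 0.7]
width: -0.3
gripper_force: 0.0
```

step_arm(commands=[2.5, 0, 0, 0, 0, 0, 0, 2.5, 0, 0, 0, 0, 0, 0, 2.5, 0, 0, 0, 0, 0, 0])

```text
clock: 18.65
eef_pos: [434.4, 270.1, 243.8]
tool_rot: [-3.141, 0.0, 2.986]
force: [0.1, -0.1, -0.2]
width: 0.0
gripper_force: 0.0
```

```bash
python3 st.py|head -2; python3 th.py
```

```text
t 18.65 eef [434.4 270.1 243.8] rot [-3.141  0.     2.986] F [ 0.1 -0.1 -0.2] w 0.012249408392435079
rel hinge [-91.8   0.2 173.8] tool axes in stand cols
red 119 c [-9.6 -3.1 49.9] n [ 0.98 -0.06  0.17] th(plane) 1.402 th(c) 1.38
green 0
foot x [-87.4  80.3] y [-58.5  50.7]
lever 19 [(np.int64(-14), np.int64(-27), np.int64(48)), (np.int64(-14), np.int64(-34), np.int64(49)), (np.int64(-14), np.int64(-34), np.int64(45)), (np.int64(-11), np.int64(-32), np.int64(37)), (np.int64(-11), np.int64(-35), np.int64(35)), (np.int64(-11), np.int64(-33), np.int64(30)), (np.int64(-12), np.int64(-33), np.int64(23)), (np.int64(-9), np.int64(-33), np.int64(23)), (np.int64(-9), np.int64(-31), np.int64(18)), (np.int64(-9), np.int64(-32), np.int64(15)), (np.int64(38), np.int64(-41), np.int64(14)), (np.int64(41), np.int64(-42), np.int64(14)), (np.int64(44), np.int64(-42), np.int64(14)), (np.int64(47), np.int64(-41), np.int64(14)), (np.int64(54), np.int64(-43), np.int64(15)), (np.int64(57), np.int64(-46), np.int64(17)), (np.int64(60), np.int64(-45), np.int64(17)), (np.int64(63), np.int64(-43), np.int64(15)), (np.int64(63), np.int64(-47), np.int64(14))]
```

step_arm(commands=[0, 0, 3, 0, 0, 0, 0, 0, 0, 6.5, 0, 0, 0, 0, 0, 0, 9.5, 0, 0, 0, 0, 0, 0, 11.4, 0, 0, 0, 0, -2, 0, 11.4, 0, 0, 0, 0, -4, 0, 11.4, 0, 0, 0, 0, -5, 0, 11.4, 0, 0, 0, 0, -5.5, 0, 11.4, 0, 0, 0, 0, -5.8, 0, 11.4, 0, 0, 0, 0, -6, 0, 11.4, 0, 0, 0, 0])

```text
clock: 19.7
eef_pos: [493.8, 260.8, 129.8]
tool_rot: [-3.142, -0.001, 2.985]
force: [-0.5, -0.7, 0.1]
width: 0.4
gripper_force: 0.0
```

```bash
python3 st.py|head -2; python3 th.py|head -3
```

```text
t 19.7 eef [493.8 260.8 129.8] rot [-3.142e+00 -1.000e-03  2.985e+00] F [-0.5 -0.7  0.1] w 0.36945591826638285
rel hinge [-31.7   0.3  59.8] tool axes in stand cols
red 118 c [-9.5 -2.7 50.1] n [ 0.98 -0.07  0.16] th(plane) 1.406 th(c) 1.383
green 7
foot x [-87.   79.9] y [-58.4  50.3]
```

step_arm(commands=[-0.4, 0, 0, 0, 0, 0, 0, -0.8, 0, 0, 0, 0, 0, 0, -1.2, 0, 0, 0, 0, 0, 0, -1.6, 0, 0, 0, 0, 0, 0, -2.0, 0, 0, 0, 0, 0, 0, -2.4, 0, 0, 0, 0, 0, 0, -2.8, 0, 0, 0, 0, 0, 0, -3.2, 0, 0, 0, 0, 0, 0, -3.6, 0, 0.1, 0, 0, 0, 0, -3.9, 0, 0.2, 0, 0, 0, 0])

```text
clock: 20.75
eef_pos: [533.3, 254.6, 127.8]
tool_rot: [3.141, 0.0, 2.985]
force: [-0.3, -0.3, 0.8]
width: 0.0
gripper_force: 0.3
```

```bash
python3 st.py|head -2; python3 th.py|head -3
```

```text
t 20.75 eef [533.3 254.6 127.8] rot [3.141 0.    2.985] F [-0.3 -0.3  0.8] w 0.01333656771576717
rel hinge [ 8.2  0.3 57.8] tool axes in stand cols
red 3
green 20 c [ 16.3 -20.   64.9] n [-0.94  0.06  0.35] th(plane) -1.218 th(c) 1.816
foot x [-87.5  80.7] y [-58.1  51.7]
```

step_arm(commands=[-0.3, 0, 0.1, 0, 0, 0, 0, -0.6, 0, 0.2, 0, 0, 0, 0, -0.85, 0, 0.35, 0, 0, 0, 0, -1.1, 0, 0.5, 0, 0, 0, 0, -1.35, 0, 0.6, 0, 0, 0, 0, -1.6, 0, 0.8, 0, 0, 0, 0, -1.85, 0, 1.0, 0, 0, 0, 0, -2.1, 0, 1.2, 0, 0, 0, 0, -2.3, 0, 1.4, 0, 0, 0, 0, -2.3, 0, 1.4, 0, 0, 0, 0])

```text
clock: 21.8
eef_pos: [555.7, 251.0, 113.5]
tool_rot: [-3.142, -0.0, 2.984]
force: [-0.1, 0.9, 1.0]
width: -0.1
gripper_force: 0.0
```

```bash
python3 st.py|head -2; python3 th.py|head -3
```

```text
t 21.8 eef [555.7 251.  113.5] rot [-3.142 -0.     2.984] F [-0.1  0.9  1. ] w -0.07187416674424511
rel hinge [30.9  0.2 43.5] tool axes in stand cols
red 0
green 120 c [30.6 -9.8 40. ] n [-0.7   0.05  0.72] th(plane) -0.772 th(c) 2.223
foot x [-86.8  80. ] y [-57.9  48.6]
```

step_arm(commands=[-0.15, 0, 0.2, 0, 0, 0, 0, -0.3, 0, 0.4, 0, 0, 0, 0, -0.45, 0, 0.6, 0, 0, 0, 0, -0.6, 0, 0.8, 0, 0, 0, 0, -0.75, 0, 1.0, 0, 0, 0, 0])

```text
clock: 22.35
eef_pos: [562.9, 249.9, 103.6]
tool_rot: [-3.142, -0.0, 2.985]
force: [0.7, -0.6, 0.6]
width: -0.1
gripper_force: 0.2
```

```bash
python3 st.py|head -2; python3 th.py
```

```text
t 22.35 eef [562.9 249.9 103.6] rot [-3.142 -0.     2.985] F [ 0.7 -0.6  0.6] w -0.11713849428620482
rel hinge [38.3  0.3 33.6] tool axes in stand cols
red 0
green 148 c [35.2 -8.9 30.5] n [ 0.54 -0.05 -0.84] th(plane) -0.568 th(c) 2.427
foot x [-87.1  79.9] y [-56.7  49.9]
lever 11 [(np.int64(64), np.int64(-38), np.int64(45)), (np.int64(57), np.int64(-29), np.int64(36)), (np.int64(51), np.int64(-34), np.int64(35)), (np.int64(54), np.int64(-39), np.int64(38)), (np.int64(44), np.int64(-37), np.int64(33)), (np.int64(47), np.int64(-35), np.int64(32)), (np.int64(38), np.int64(-38), np.int64(30)), (np.int64(41), np.int64(-37), np.int64(30)), (np.int64(35), np.int64(-38), np.int64(27)), (np.int64(28), np.int64(-32), np.int64(20)), (np.int64(22), np.int64(-34), np.int64(17))]
```

step_arm(commands=[-0.15, 0, 0.2, 0, 0, 0, 0, -0.3, 0, 0.4, 0, 0, 0, 0, -0.45, 0, 0.6, 0, 0, 0, 0, -0.6, 0, 0.8, 0, 0, 0, 0, -0.7, 0, 1.0, 0, 0, 0, 0, -0.8, 0, 1.2, 0, 0, 0, 0, -0.8, 0, 1.4, 0, 0, 0, 0, -0.8, 0, 1.6, 0, 0, 0, 0])

```text
clock: 23.2
eef_pos: [571.4, 248.7, 87.9]
tool_rot: [3.141, 0.001, 2.985]
force: [1.4, -0.7, 3.4]
width: 0.0
gripper_force: 1.9
```

```bash
python3 st.py|head -2; python3 th.py|head -3
```

```text
t 23.2 eef [571.4 248.7  87.9] rot [3.141e+00 1.000e-03 2.985e+00] F [ 1.4 -0.7  3.4] w 0.01735105730029192
rel hinge [46.8  0.4 17.9] tool axes in stand cols
red 0
green 188 c [42.1 -8.6 17.3] n [-0.26  0.04  0.97] th(plane) -0.259 th(c) 2.752
foot x [-87.4  80.5] y [-57.5  50.4]
```

step_arm(commands=[-0.05, 0, 0.2, 0, 0, 0, 0, -0.1, 0, 0.4, 0, 0, 0, 0, -0.1, 0, 0.6, 0, 0, 0, 0, -0.1, 0, 0.8, 0, 0, 0, 0, -0.1, 0, 1.0, 0, 0, 0, 0, -0.1, 0, 1.15, 0, 0, 0, 0, -0.1, 0, 1.3, 0, 0, 0, 0, -0.1, 0, 1.4, 0, 0, 0, 0])

```text
clock: 24.05
eef_pos: [577.4, 250.9, 76.9]
tool_rot: [3.134, 0.011, 2.985]
force: [6.0, 1.7, 11.1]
width: -0.0
gripper_force: 5.5
```

```bash
python3 st.py|head -2; python3 th.py|head -3
```

```text
t 24.05 eef [577.4 250.9  76.9] rot [3.134 0.011 2.985] F [ 6.   1.7 11.1] w -0.029619707708480342
rel hinge [52.4  3.6  6.9] tool axes in stand cols
red 0
green 192 c [51.8 -3.8  8.3] n [-0.06  0.03  1.  ] th(plane) -0.057 th(c) 2.982
foot x [-80.1  86.3] y [-58.8  47.2]
```

step_arm(commands=[0, 0, -0.5, 0, 0, 0, 0, 0, 0, -1.5, 0, 0, 0, 0, 0, 0, -3, 0, 0, 0, 0, 0, 0, -6, 0, 0, 0, 0, 0, 0, -9, 0, 0, 0, 0, 0, 0, -12, 0, 0, 0, 0])

```text
clock: 24.7
eef_pos: [571.1, 248.3, 195.6]
tool_rot: [-3.141, -0.001, 2.985]
force: [-0.3, 0.1, -0.1]
width: -0.2
gripper_force: 0.0
```

```bash
python3 st.py|head -2; python3 th.py
python3 - <<'E'
from h import *
d=get('side');P=cloud(d);a=np.radians(-9);S=np.array([[np.cos(a),np.sin(a)],[-np.sin(a),np.cos(a)]])
q=P-np.array([525.1,255.6,0]);q[...,:2]=q[...,:2]@S.T
V=cv2.cvtColor(np.ascontiguousarray(d['image']),cv2.COLOR_RGB2HSV)[...,2]
m=(abs(q[...,0])<75)&(abs(q[...,1])<48)&(abs(q[...,2]-13)<8)&(V<90)
t=q[m];A=np.c_[t[:,:2],np.ones(len(t))];print('foot plane',np.linalg.lstsq(A,t[:,2],rcond=None)[0].round(4),len(t))
c=cv2.resize(d['image'][135:205,220:310],(770,599),interpolation=2)
cv2.imwrite('pics/c7.png',np.clip(c[:,:,::-1]*1.5,0,255).astype(np.uint8))
E
```

```text
t 24.7 eef [571.1 248.3 195.6] rot [-3.141e+00 -1.000e-03  2.985e+00] F [-0.3  0.1 -0.1] w -0.20507031219000177
rel hinge [ 46.6  -0.  125.6] tool axes in stand cols
red 0
green 223 c [51.4 -0.2  8. ] n [ 0.06 -0.03 -1.  ] th(plane) -0.058 th(c) 2.988
foot x [-80.2  86.8] y [-58.6  47.2]
lever 0 []
foot plane [ 2.80000e-03 -2.15000e-02  1.41996e+01] 581
```

View pics/c7.png

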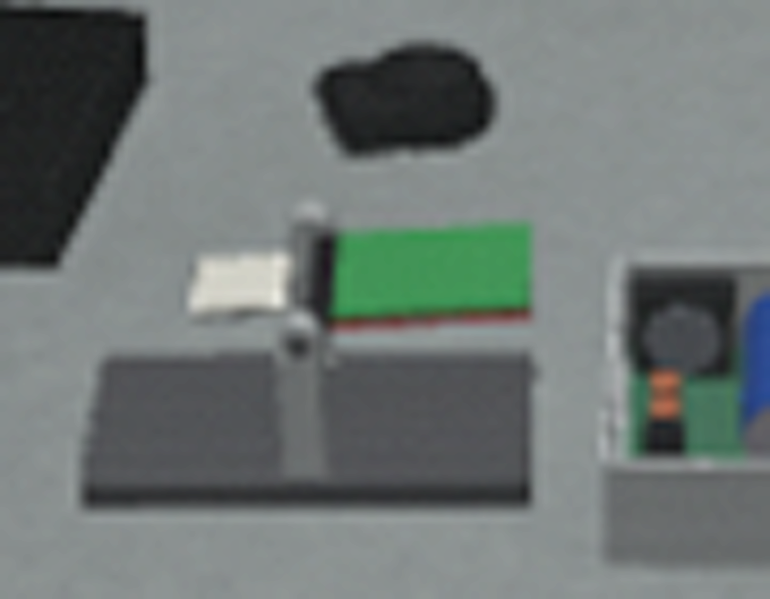

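The crop shows the flag over, with green up at (430,275), the tab at (240,280) and the foot in place. It sits slightly below level, and the fitted foot plane may be tilted. I compare it with the start.

```bash
cat > fp.py <<'E'
from h import *
a=np.radians(-9);S=np.array([[np.cos(a),np.sin(a)],[-np.sin(a),np.cos(a)]])
def fit(P,I,nm,H):
    q=P-np.array(H);q[...,:2]=q[...,:2]@S.T
    V=cv2.cvtColor(np.ascontiguousarray(I),cv2.COLOR_RGB2HSV)[...,2]
    for k,x0,x1 in(('all',-75,75),('far',20,75),('near',-75,-20)):
        m=(q[...,0]>x0)&(q[...,0]<x1)&(abs(q[...,1])<44)&(abs(q[...,2]-13)<8)&(V<90)
        t=q[m];A=np.c_[t[:,:2],np.ones(len(t))];c,r,_,_=np.linalg.lstsq(A,t[:,2],rcond=None)
        print(nm,k,c.round(4),len(t),'rms',np.sqrt(r/len(t)).round(2))
    b=[]
    for y0,y1 in((-44,-25),(-25,0),(0,25),(25,44)):
        m=(abs(q[...,0])<75)&(q[...,1]>y0)&(q[...,1]<y1)&(abs(q[...,2]-13)<8)&(V<90);b.append((m.sum(),np.median(q[m][:,2]).round(1)))
    print(b)
d0=np.load('side0.npz');fit(d0['P'],d0['img'],'init',[529.5,252,0])
d=get('side');fit(cloud(d),d['image'],'now',[528.5,254.5,0])
E
python3 fp.py
```

```text
init all [-2.20000e-03  4.90000e-03  1.35262e+01] 570 rms [2.13]
init far [-2.90000e-03  9.60000e-03  1.36007e+01] 239 rms [2.07]
init near [-7.8000e-03  2.0000e-03  1.3265e+01] 233 rms [2.21]
[(np.int64(138), np.float64(13.5)), (np.int64(164), np.float64(13.3)), (np.int64(155), np.float64(13.7)), (np.int64(113), np.float64(13.5))]
now all [ 1.00000e-03 -2.13000e-02  1.44115e+01] 544 rms [2.07]
now far [ 1.22000e-02 -1.88000e-02  1.38906e+01] 229 rms [2.16]
now near [-3.10000e-03 -2.81000e-02  1.42277e+01] 220 rms [1.95]
[(np.int64(130), np.float64(15.1)), (np.int64(161), np.float64(14.7)), (np.int64(143), np.float64(14.1)), (np.int64(110), np.float64(13.5))]
```

The stand's right side is raised about 2 mm. The lever's end now points down and touches the bench at the end of travel. The flag is at about 3.08, so one gentle press near its outer end should make it fully level.

step_arm(commands=[-1.5, 0, 2, 0, 0, 0, 0, -2.8, 0, 5, 0, 0, 0, 0, -2.8, 0, 8, 0, 0, 0, 0, -2.8, 0, 10.5, 0, 0, 0, 0, -2.8, 0, 11.2, 0, 0, 0, 0, -2.8, 0, 11.4, 0, 0, 0, 0, -2.8, 0, 11.6, 0, 0, 0, 0, -2.8, 0, 11.8, 0, 0, 0, 0, -2.8, 0, 12.0, 0, 0, 0, 0, -2.8, 0, 12.1, 0, 0, 0, 0])

```text
clock: 25.85
eef_pos: [601.9, 245.2, 74.6]
tool_rot: [3.138, 0.005, 2.985]
force: [2.1, 2.0, 3.8]
width: -0.5
gripper_force: 1.9
```

```bash
python3 st.py|head -2; python3 th.py|head -3
```

```text
t 25.85 eef [601.9 245.2  74.6] rot [3.138 0.005 2.985] F [2.1 2.  3.8] w -0.48354940708721905
rel hinge [77.4  1.8  4.6] tool axes in stand cols
red 0
green 176 c [49.8 -3.5  5.8] n [-0.    0.04  1.  ] th(plane) -0.003 th(c) 3.026
foot x [-77.5  89.1] y [-59.8  46.7]
```

Level now. I lift off and check.

step_arm(commands=[0, 0, -0.3, 0, 0, 0, 0, 0, 0, -1, 0, 0, 0, 0, 0, 0, -3, 0, 0, 0, 0, 0, 0, -7, 0, 0, 0, 0, 0, 0, -11, 0, 0, 0, 0, 0, 0, -15, 0, 0, 0, 0, 0, 0, -18, 0, 0, 0, 0, 4, 0, -20, 0, 0, 0, 0, 8, 4, -20, 0, 0, 0, 0, 12, 8, -20, 0, 0, 0, 0])

```text
clock: 26.9
eef_pos: [499.9, 330.6, 273.9]
tool_rot: [-3.141, -0.0, 2.981]
force: [0.6, 1.2, -0.3]
width: 0.1
gripper_force: 0.0
```

step_arm(commands=[3, 4, 0, 0, 0, 0, 0, 6, 8, 0, 0, 0, 0, 0, 9, 12, 0, 0, 0, 0, 0, 12, 16, 0, 0, 0, 0, 0, 14, 20, 0, 0, 0, 0, 0, 14, 22, 0, 0, 0, 0, 0, 14, 22, 0, 0, 0, 0, 0])

```text
clock: 27.6
eef_pos: [394.3, 573.2, 271.7]
tool_rot: [-3.141, -0.002, 2.99]
force: [0.3, 0.1, -0.7]
width: 0.1
gripper_force: 0.0
```

```bash
python3 st.py|head -2; python3 th.py; sed -i 's/528.5,254.5/531,254/' fp.py; python3 fp.py
python3 - <<'E'
from h import *
d=get('top');d0=np.load('top0.npz');P=cloud(d)
save(d,'top9.png')
a=np.radians(-9);S=np.array([[np.cos(a),np.sin(a)],[-np.sin(a),np.cos(a)]])
for nm,Pq,I in(('0',d0['P'],d0['img']),('now',P,d['image'])):
    V=cv2.cvtColor(np.ascontiguousarray(I),cv2.COLOR_RGB2HSV)[...,2]
    m=(V<90)&(abs(Pq[...,2]-13)<7)&(abs(Pq[...,0]-534)<110)&(abs(Pq[...,1]-251)<75)
    n,l,st,c=cv2.connectedComponentsWithStats(m.astype(np.uint8));k=1+st[1:,4].argmax()
    print(nm,cv2.minAreaRect(Pq[l==k][:,:2].astype(np.float32)))
    diff=None
df=cv2.absdiff(d['image'],d0['img']).max(2);n,l,st,c=cv2.connectedComponentsWithStats((df>40).astype(np.uint8))
print([tuple(map(int,s)) for s in st[1:] if s[4]>8])
E
```

```text
t 27.6 eef [394.3 573.2 271.7] rot [-3.141e+00 -2.000e-03  2.990e+00] F [ 0.3  0.1 -0.7] w 0.12770408808517983
rel hinge [-178.9  293.2  201.7] tool axes in stand cols
red 0
green 213 c [54.7  1.   5.4] n [-0.01 -0.04 -1.  ] th(plane) 0.008 th(c) 3.042
foot x [-77.9  89.8] y [-60.2  46.6]
lever 0 []
init all [-2.20000e-03  4.90000e-03  1.35262e+01] 570 rms [2.13]
init far [-2.90000e-03  9.60000e-03  1.36007e+01] 239 rms [2.07]
init near [-7.8000e-03  2.0000e-03  1.3265e+01] 233 rms [2.21]
[(np.int64(138), np.float64(13.5)), (np.int64(164), np.float64(13.3)), (np.int64(155), np.float64(13.7)), (np.int64(113), np.float64(13.5))]
now all [ 2.50000e-03 -2.55000e-02  1.42242e+01] 543 rms [2.12]
now far [-1.0600e-02 -2.0200e-02  1.4925e+01] 235 rms [2.09]
now near [ 9.20000e-03 -3.28000e-02  1.45113e+01] 219 rms [2.13]
[(np.int64(126), np.float64(15.2)), (np.int64(160), np.float64(14.7)), (np.int64(152), np.float64(13.8)), (np.int64(105), np.float64(13.3))]
0 ((575.6776733398438, 244.55250549316406), (101.36299896240234, 83.13438415527344), 80.88094329833984)
now ((495.6186828613281, 254.1252899169922), (102.78189849853516, 89.87615966796875), 84.49720001220703)
[(207, 194, 19, 24, 367), (201, 218, 22, 24, 416), (30, 235, 50, 36, 808), (228, 235, 2, 7, 9), (74, 243, 14, 9, 32), (25, 244, 242, 130, 5258), (81, 255, 7, 10, 26), (29, 267, 6, 7, 18), (35, 277, 5, 4, 9), (58, 280, 13, 11, 41), (31, 324, 11, 6, 17), (15, 338, 10, 9, 20), (71, 338, 174, 82, 3888), (154, 353, 18, 25, 96), (267, 364, 26, 21, 205), (190, 366, 5, 9, 17), (306, 369, 5, 8, 16), (168, 374, 5, 5, 12), (220, 375, 18, 15, 55), (296, 376, 18, 18, 91), (296, 381, 6, 5, 12), (239, 385, 4, 6, 11), (109, 387, 10, 8, 10), (244, 403, 30, 13, 155), (295, 405, 8, 15, 57), (271, 407, 8, 5, 19), (283, 410, 12, 6, 21), (99, 414, 2, 6, 9), (283, 417, 9, 3, 12)]
```

View pics/top9.png

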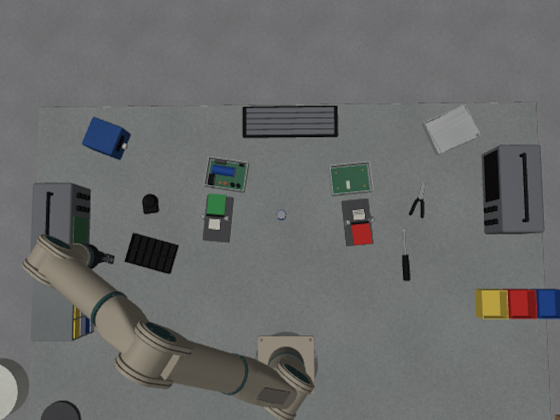

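The top view shows the done flag green at (215,205), the other flag still red at (361,234), and everything else in place. The arm is clear, so I hand in.

```bash
python3 -c "
from cell import ctrl
print(ctrl.finish_job())"
```

```text
the job is handed in; nothing more can be done
None
```

The flag in front of the finished unit lies flat, green side up, and the other flag is still red. However, the stand did not stay put: it slid up to about 5 mm under presses that peaked at 56 N, ended a millimetre or two from its start, turned perhaps 3°, and sits tilted about 1.5°, I think because the flag's side lever props it off the bench.

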